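Empty the milling pots

TASK

Three milling pots have come back from the mill, two or all of them still capped, most with grinding balls inside: lift every loose cap off and set it knob up in a bay of the yellow cap tray, one cap to a bay, tip all the grinding balls out of the pots into the steel dish, and stand the three empty pots upright on the green mat. All balls must end up in the dish; leave the vial and the amber jar where they are, and let no ball fall off the bench.

Things in the scene. Friction and masses are not known exactly. Their poses are not given: they have to be found in the camera images.
- ball_dish: steel tray that collects the balls, fixed to the bench: 160 (its x) by 200 (its y) by 45 mm high, open on top, walls and floor 5 mm. Origin: centre of its underside; z up
- cap_tray: yellow plastic tray that holds the caps, fixed to the bench: 78 (its x) by 226 (its y) by 14 mm high, walls, dividers and floor 4 mm; two dividers across y make three square bays 70 mm wide in x and about 70 mm in y, centred at y = -74, 0 and +74 mm in its frame, one cap to a bay. Origin: centre of its underside; z up
- mat: green draining mat, fixed to the bench: 120 (its x) by 300 (its y) by 4 mm thick. Origin: centre of its underside; z up
- pot1: white ceramic milling pot, loose, open on top, about 160 g: 65 mm high; outside it widens from 48 mm diameter at the foot to 60 mm at 42 mm height and is a straight 60 mm collar from there to the rim; walls 4 mm, floor 5 mm, mouth 52 mm. Origin: centre of its underside; z runs up its axis to the mouth. Holds 0 to 3 balls, with or without its cap
- cap1: blue plastic cap of pot1, about 30 g, resting loosely on its rim: a flange 62 mm across and 7 mm thick with a round knob above it, 20 mm across and 24 mm high, and a plug below it, 42 mm across and 6 mm high, that hangs in the mouth with 5 mm play all round. Origin: centre of the plug's underside, so the flange spans z = 6 to 13 mm and the knob 13 to 37 mm; on the pot the origin lies 59 mm above the pot's. May be absent (None)
- ball1a_center (a point): centre of a dark steel grinding ball, 15 mm across, 14 g, at first in pot1; rolls freely. May be absent (None)
- ball1b_center (a point): centre of a dark steel grinding ball, 15 mm across, 14 g, at first in pot1; rolls freely. May be absent (None)
- ball1c_center (a point): centre of a dark steel grinding ball, 15 mm across, 14 g, at first in pot1; rolls freely. May be absent (None)
- pot2: white ceramic milling pot, loose, open on top, about 160 g: 65 mm high; outside it widens from 48 mm diameter at the foot to 60 mm at 42 mm height and is a straight 60 mm collar from there to the rim; walls 4 mm, floor 5 mm, mouth 52 mm. Origin: centre of its underside; z runs up its axis to the mouth. Holds 0 to 3 balls, with or without its cap
- cap2: blue plastic cap of pot2, about 30 g, resting loosely on its rim: a flange 62 mm across and 7 mm thick with a round knob above it, 20 mm across and 24 mm high, and a plug below it, 42 mm across and 6 mm high, that hangs in the mouth with 5 mm play all round. Origin: centre of the plug's underside, so the flange spans z = 6 to 13 mm and the knob 13 to 37 mm; on the pot the origin lies 59 mm above the pot's. May be absent (None)
- ball2a_center (a point): centre of a dark steel grinding ball, 15 mm across, 14 g, at first in pot2; rolls freely. May be absent (None)
- ball2b_center (a point): centre of a dark steel grinding ball, 15 mm across, 14 g, at first in pot2; rolls freely. May be absent (None)
- ball2c_center (a point): centre of a dark steel grinding ball, 15 mm across, 14 g, at first in pot2; rolls freely. May be absent (None)
- pot3: white ceramic milling pot, loose, open on top, about 160 g: 65 mm high; outside it widens from 48 mm diameter at the foot to 60 mm at 42 mm height and is a straight 60 mm collar from there to the rim; walls 4 mm, floor 5 mm, mouth 52 mm. Origin: centre of its underside; z runs up its axis to the mouth. Holds 0 to 3 balls, with or without its cap
- cap3: blue plastic cap of pot3, about 30 g, resting loosely on its rim: a flange 62 mm across and 7 mm thick with a round knob above it, 20 mm across and 24 mm high, and a plug below it, 42 mm across and 6 mm high, that hangs in the mouth with 5 mm play all round. Origin: centre of the plug's underside, so the flange spans z = 6 to 13 mm and the knob 13 to 37 mm; on the pot the origin lies 59 mm above the pot's. May be absent (None)
- ball3a_center (a point): centre of a dark steel grinding ball, 15 mm across, 14 g, at first in pot3; rolls freely. May be absent (None)
- ball3b_center (a point): centre of a dark steel grinding ball, 15 mm across, 14 g, at first in pot3; rolls freely. May be absent (None)
- ball3c_center (a point): centre of a dark steel grinding ball, 15 mm across, 14 g, at first in pot3; rolls freely. May be absent (None)
- vial: bystander: small glass vial with a white top, 26 mm across, 52 mm high, loose. Origin: centre of its underside
- reagent: bystander: amber jar with a blue lid, 60 mm across, 130 mm high, loose. Origin: centre of its underside
There are look-alikes about, which are no part of the job. What is shaped like the pot3 but red is not meant.

How it is judged (in metres and radians):
At the end, for the whole second after the job is handed in: Each cap flat and knob up (0.12 rad) on the floor of a cap-tray bay (origin under 9 mm above the tray's underside); each ball inside the dish, below its rim; each pot upright (0.12 rad), at rest, directly on the mat, its centre over the mat (5 mm over the edge at most) (x of cap1 in the frame of cap_tray between -0.037 and 0.037 m and y of cap1 in the frame of cap_tray between -0.113 and 0.113 m and z of cap1 in the frame of cap_tray between 0 and 0.009 m and angle between each of cap1, pot1, cap2, pot2, cap3, pot3's own z axis and vertical below 0.12 rad and x of pot1 in the frame of mat between -0.065 and 0.065 m and y of pot1 in the frame of mat between -0.155 and 0.155 m and z of pot1 in the frame of mat between 0 and 0.01 m and linear speed of each of pot1, pot2, pot3 below 0.02 m/s and x of ball1a_center in the frame of ball_dish between -0.08 and 0.08 m and y of ball1a_center in the frame of ball_dish between -0.1 and 0.1 m and z of ball1a_center in the frame of ball_dish between 0 and 0.045 m and x of ball1b_center in the frame of ball_dish between -0.08 and 0.08 m and y of ball1b_center in the frame of ball_dish between -0.1 and 0.1 m and z of ball1b_center in the frame of ball_dish between 0 and 0.045 m and x of ball1c_center in the frame of ball_dish between -0.08 and 0.08 m and y of ball1c_center in the frame of ball_dish between -0.1 and 0.1 m and z of ball1c_center in the frame of ball_dish between 0 and 0.045 m and x of cap2 in the frame of cap_tray between -0.037 and 0.037 m and y of cap2 in the frame of cap_tray between -0.113 and 0.113 m and z of cap2 in the frame of cap_tray between 0 and 0.009 m and x of pot2 in the frame of mat between -0.065 and 0.065 m and y of pot2 in the frame of mat between -0.155 and 0.155 m and z of pot2 in the frame of mat between 0 and 0.01 m and x of ball2a_center in the frame of ball_dish between -0.08 and 0.08 m and y of ball2a_center in the frame of ball_dish between -0.1 and 0.1 m and z of ball2a_center in the frame of ball_dish between 0 and 0.045 m and x of ball2b_center in the frame of ball_dish between -0.08 and 0.08 m and y of ball2b_center in the frame of ball_dish between -0.1 and 0.1 m and z of ball2b_center in the frame of ball_dish between 0 and 0.045 m and x of ball2c_center in the frame of ball_dish between -0.08 and 0.08 m and y of ball2c_center in the frame of ball_dish between -0.1 and 0.1 m and z of ball2c_center in the frame of ball_dish between 0 and 0.045 m and x of cap3 in the frame of cap_tray between -0.037 and 0.037 m and y of cap3 in the frame of cap_tray between -0.113 and 0.113 m and z of cap3 in the frame of cap_tray between 0 and 0.009 m and x of pot3 in the frame of mat between -0.065 and 0.065 m and y of pot3 in the frame of mat between -0.155 and 0.155 m and z of pot3 in the frame of mat between 0 and 0.01 m and x of ball3a_center in the frame of ball_dish between -0.08 and 0.08 m and y of ball3a_center in the frame of ball_dish between -0.1 and 0.1 m and z of ball3a_center in the frame of ball_dish between 0 and 0.045 m and x of ball3b_center in the frame of ball_dish between -0.08 and 0.08 m and y of ball3b_center in the frame of ball_dish between -0.1 and 0.1 m and z of ball3b_center in the frame of ball_dish between 0 and 0.045 m and x of ball3c_center in the frame of ball_dish between -0.08 and 0.08 m and y of ball3c_center in the frame of ball_dish between -0.1 and 0.1 m and z of ball3c_center in the frame of ball_dish between 0 and 0.045 m); the robot touches nothing.
It fails at once if the vial or the amber jar is moved by more than 30 mm (distance of any of vial, reagent from where it was at the start of the episode above 0.03 m).
It fails at once if a ball falls off the bench (height (world z) of any of ball1a_center, ball1b_center, ball1c_center, ball2a_center, ball2b_center, ball2c_center, ball3a_center, ball3b_center, ball3c_center below -0.1 m).
Of cap1, cap2, cap3 only 2 to 3 are there at a start; the rules pass over those that are not, and their reading is None.
Of ball1a, ball1b, ball1c, ball2a, ball2b, ball2c, ball3a, ball3b, ball3c only 4 to 9 are there at a start; the rules pass over those that are not, and their reading is None.
At some moment in a run one of pot1, pot2, pot3 may be knocked a few centimetres aside while the robot is not near it.
It also fails if it takes over 208 s, if anything falls off the work surface, if the arm or the gripper's body presses on something with over 40 N, if the wrist force passes 120 N, or if a joint passes its speed limit or range.

ROBOT

A 6-joint arm with a two-finger parallel gripper is mounted at the origin on the work surface. World frame = base frame: x ahead of the robot, y to its left, z up, the work surface at z = 0. Lengths are in mm, angles in rad, forces in N, time in s.
With the tool pointing down it reaches from about 275 to 1000 mm from the base axis. Payload 8.4 kg.
Tool frame: the origin (TCP) lies at the very end of the fingers, on their centre line; the grasp point (between the pads) lies 19 mm behind it; z points along the fingers, y is the direction in which the jaws open and shut (so a half turn about z gives the same grasp; the last joint's range is limited). The gripper opens to 85 mm and grips with 20 to 120 N. Pads are 22 mm wide; open, the fingers measure 114 mm over their backs; the gripper's body (76 mm by 85 mm) begins 54 mm behind the grasp point. The pads swing forward as they close: fully open they stand 13 mm farther back than shut.
Start: joints at [1.132, 0.353, 1.633, -0, 1.155, -0.002], TCP at [264.4, 566.322, 231.281] pointing down, gripper open.
Joint ranges: [-2.63, 2.63], [-0.92, 2.1], [0.06, 2.66], [-1.3, 4.44], [0, 2.69], [-3.02, 3.02]. Speed limits (rad/s): [2.22, 2.22, 2.79, 3.14, 3.14, 3.14].

INTERFACE

Orientations are given as [roll, pitch, yaw] about the fixed x, y, z axes, in that order (R = Rz(yaw) Ry(pitch) Rx(roll)).
In Python, from rig import r gives the robot as it stands.
- The arm moves only by the tool jog_arm, never from a script. Its argument "moves" is a list of rows, each an object with "grip": the gripper command: -1 is fully open, 1 is shut, values between are in proportion; "translation": the shift along the tool's x, y, z in m, a list of three; "twist": the turn, a rotation vector about the tool's x, y, z in rad, a list of three. In form: [{"grip": grip, "translation": [dx, dy, dz], "twist": [ax, ay, az]}, ...]. A call has 1 to 10 rows; each row shifts and turns the commanded pose from where the row before left it, along the tool's axes as they then stand; what a row does not reach is not made up. A row lasts 1/12 s, in which the tool goes at most 41.7 mm and 7.16 degrees, less where a joint would pass 70% of its speed; a pose out of reach is approached as far as the arm can. A call with a gripper value outside its range is refused whole. The fingers move at their own pace and stop on an object; "squeeze" is the grip in N (left out, the last holds). Time passes only in rows, so rows that do not move let the fingers close. It gives the time, the measured TCP pose, the force and the opening at its end, in the units of the state.
- r.sense(): the state, without advancing time (a new reading comes with each control period).
- r.grab_frame(name): name is "scene" or "top" or "wrist"; returns (picture, depth): 420x560x3 uint8, red, green, blue; 420x560 float32, mm along the optical axis (not along the pixel's ray), 0 where there is no reading.
- r.calibration(name): a dict with "fx", "fy", "cx", "cy" (pixels), "R" (3x3) and "t" (3): a world point X has camera coordinates R X + t. Camera axes: x right, y down, z forward; pixel columns grow to the right and rows downward; lengths in mm; the calibration is good to about 2 mm. A picture is of the moment at which its call begins: read the wrist's pose just before it. calibration takes no time and is no camera call; for the wrist camera it gives the pose at the moment of the call.
- r.sign_off(): hands the job in, once; it reports no verdict.
The state is a dict: "clock": time; "qpos": joint angles; "qvel": joint speeds; "joint_efforts": joint torques, N m; "eef_pos": TCP position; "tcp_rot": TCP orientation; "contact_force": force on the tool from outside, world axes, zero at the start; "wrist_torque": the same for the moment, N m; "opening": opening from 0.0 (shut) to 1.0 (fully open).
Only numpy, scipy, OpenCV 4.12 (cv2) and the standard library are available. Lean on these libraries where they do the work, as an engineer would, in place of code of your own. Each camera call takes 0.05 s, during which the arm holds its last target.

## Working session

There is one attempt and no reset: what is moved stays moved. The work goes in short steps, Python scripts to look and compute and a tool call to move; the robot and the scene stay as the last step left them, time stands still between calls to the robot, and variables do not carry over. Pictures are saved under pics/ and viewed, and the job is handed in when it is done.

Besides the shell and the picture viewer there is one more tool, called after "Emit:" as name(argument=value, ...) on one line, values as JSON. jog_arm: Moves the arm, as the interface text tells. Its arguments: {"type":"object","properties":{"moves":{"type":"array"},"squeeze":{"type":"number"}},"required":["moves"]}

```bash
ls; mkdir -p pics
python3 - <<'E'
from rig import r
import cv2
print(r.sense())
for n in("scene","top"):
    p,d=r.grab_frame(n); cv2.imwrite(f"pics/{n}0.png",p[:,:,::-1]); 
    c=r.calibration(n); print(n,c)
    import numpy as np; np.save(f"{n}0.npy",d)
E
```

```text
pics
{'clock': 0.0, 'qpos': array([ 1.13161693e+00,  3.53640804e-01,  1.63411995e+00, -1.27365776e-05,
        1.15521324e+00, -2.34639221e-03]), 'qvel': array([-0.00036754,  0.00031745,  0.00190397, -0.00140825, -0.00157727,
       -0.0015343 ]), 'joint_efforts': array([ 4.09567641e-03, -6.05247903e+01, -3.42072058e+01,  2.86773939e-04,
        9.21922037e-03,  1.85978115e-05]), 'eef_pos': array([264.19264203, 565.89549423, 230.5723437 ]), 'tcp_rot': array([-3.14021129e+00,  8.40415716e-06,  2.70476480e+00]), 'contact_force': array([ 0.1355266 , -0.48059238, -0.8285183 ]), 'wrist_torque': array([-0.04665033, -0.02060442,  0.04670639]), 'opening': 1.0039869545175717}
scene {'fx': 398.5511841520373, 'fy': 398.5511841520373, 'cx': 276.39392971261873, 'cy': 210.19659942349222, 'R': array([[-0.22648374,  0.97397726,  0.0085677 ],
       [ 0.7161686 ,  0.17248317, -0.67627811],
       [-0.66015729, -0.14703008, -0.73659657]]), 't': array([  24.82251456, -325.10280238, 1301.31771959])}
top {'fx': 446.3752384976999, 'fy': 446.3752384976999, 'cx': 276.9861153109552, 'cy': 203.28515897596884, 'R': array([[-0.00697208, -0.99996677, -0.00422571],
       [-0.99681725,  0.00728559, -0.07938693],
       [ 0.07941508,  0.00365877, -0.99683492]]), 't': array([  80.89555922,  495.99772971, 1058.91030202])}
```

View pics/scene0.png

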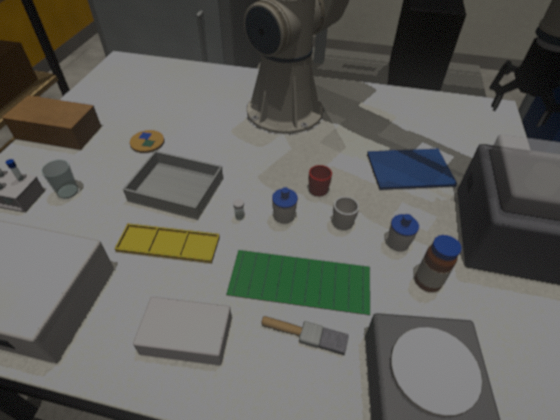

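View pics/top0.png

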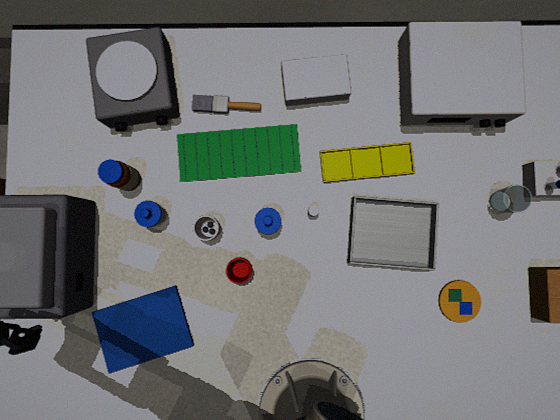

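```bash
cat > h.py <<'E'
from rig import r
import numpy as np, cv2
def ray(n,u,v,z,c=None):
    c=c or r.calibration(n); R=np.array(c['R']);t=np.array(c['t'])
    o=-R.T@t; d=R.T@np.array([(u-c['cx'])/c['fx'],(v-c['cy'])/c['fy'],1.])
    return o+d*(z-o[2])/d[2]
def proj(n,X,c=None):
    c=c or r.calibration(n); p=np.array(c['R'])@np.array(X)+np.array(c['t'])
    return c['cx']+c['fx']*p[0]/p[2], c['cy']+c['fy']*p[1]/p[2]
def cloud(n,d,c=None):
    c=c or r.calibration(n); v,u=np.indices(d.shape)
    P=np.stack([(u-c['cx'])/c['fx']*d,(v-c['cy'])/c['fy']*d,d],-1)
    return (P-np.array(c['t']))@np.array(c['R'])
def grab(n,f):
    c=r.calibration(n);p,d=r.grab_frame(n); cv2.imwrite(f'pics/{f}.png',p[:,:,::-1]); np.save(f+'.npy',d); return p,d,c
E
python3 - <<'E'
from h import *
im=cv2.imread('pics/top0.png'); d=np.load('top0.npy')
W=cloud('top',d)
hsv=cv2.cvtColor(im,cv2.COLOR_BGR2HSV)
def comps(m,name):
    m=cv2.morphologyEx(m.astype(np.uint8),cv2.MORPH_CLOSE,np.ones((5,5)))
    n,l,s,c=cv2.connectedComponentsWithStats(m)
    for i in range(1,n):
        if s[i,4]>60:
            P=W[(l==i)&(d>0)]
            rect=cv2.minAreaRect(P[:,:2].astype(np.float32))
            print(name,c[i].round(1),s[i],np.percentile(P[:,2],[5,50,95]).round(1),[np.round(x,1) for x in rect])
H,S,V=[hsv[...,i].astype(int) for i in range(3)]
comps((H>100)&(H<125)&(S>120)&(V>60),'blue')
comps((H>45)&(H<85)&(S>120),'green')
comps((H>22)&(H<35)&(S>150),'yellow')
comps(((H<6)|(H>174))&(S>150),'red')
# tall things in region by depth
z=W[...,2]; reg=np.zeros_like(z,bool); reg[190:300,130:450]=1
comps((z>8)&(z<130)&reg,'tall')
crop=im[180:300,120:460]; cv2.imwrite('pics/c0.png',cv2.resize(crop,None,fx=2.35,fy=2.35,interpolation=cv2.INTER_CUBIC))
E
```

```text
blue [109.5 170.9] [ 98 160  24  23 447] [126.8 130.1 133.2] [array([567.7, 455.5]), array([79.4, 51.4]), np.float64(64.0)]
blue [147.2 213.4] [134 201  27  26 551] [69.2 72.5 96.4] [array([471.2, 376.2]), array([60. , 57.8]), np.float64(89.0)]
blue [267.5 220.6] [255 208  26  26 552] [68.6 72.2 95.4] [array([454.1,  99.2]), array([59.6, 57.5]), np.float64(0.3)]
blue [150.3 321.3] [  93  286  100   71 3992] [10.9 14.2 17.5] [array([199.6, 400.6]), array([149. , 207.3]), np.float64(17.2)]
blue [465.5 308. ] [460 302  12  13 156] [ 9.4 12.4 15.2] [array([ 243.2, -370.2]), array([29.1, 29.2]), np.float64(89.3)]
blue [116.8 357.1] [101 340  39  33 692] [11.2 14.4 17.5] [array([128.3, 463.6]), array([100.4,  60.8]), np.float64(61.0)]
green [238.4 152.5] [ 177  124  124   58 5700] [0.6 4.  7.4] [array([625.1, 172.2]), array([119.8, 298.5]), np.float64(4.5)]
green [ 80.9 280.9] [ 73 266  18  26 169] [ 32.1  84.2 103.6] [array([324.9, 521.3]), array([58.9,  6. ]), np.float64(0.1)]
green [454.7 294.5] [449 289  12  12 137] [ 9.1 12.4 15.5] [array([ 275.4, -345. ]), array([29. , 26.5]), np.flo
[... 1406 characters left out ...]
  27  26 551] [ 3.4 23.6 66.2] [array([438.3, 244.3]), array([59.5, 57.8]), np.float64(89.5)]
tall [389.6 234.9] [379 230  19   9  69] [1.8 5.2 9.2] [array([ 418.1, -192.1]), array([18.9, 43.6]), np.float64(18.8)]
tall [405.8 243.6] [396 235  18  19 135] [2.2 5.  9.2] [array([ 398.4, -234.4]), array([42.3, 37.1]), np.float64(69.6)]
tall [237.6 270.3] [225 258  27  26 439] [ 3.1 32.1 66.9] [array([339.4, 167.5]), array([56.7, 59.4]), np.float64(44.5)]
tall [444.9 292.7] [439 283  11  17 136] [ 8.1 11.3 14.4] [array([ 283.7, -321.6]), array([25.9, 38.9]), np.float64(88.9)]
tall [161.3 294.7] [132 286  48  14 355] [10.7 13.9 17.2] [array([284.6, 370.1]), array([112.6,  31.4]), np.float64(89.6)]
```

View pics/c0.png

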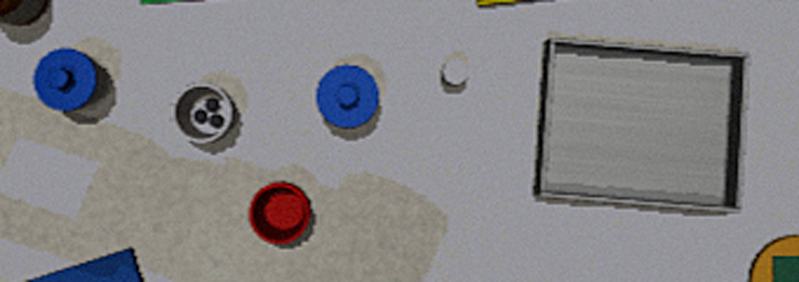

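Run:
```python
from h import *
d=np.load('top0.npy');W=cloud('top',d);z=W[...,2]
for n,u,v in(('A',147,213),('C',267,221)):
    s=np.s_[v-18:v+18,u-20:u+20]; P=W[s].reshape(-1,3)
    k=P[(P[:,2]>85)&(P[:,2]<110)]; f=P[(P[:,2]>64)&(P[:,2]<80)]
    print(n,'knob',len(k),k.mean(0),(k.max(0)+k.min(0))/2,'flange',cv2.minEnclosingCircle(f[:,:2].astype(np.float32)))
s=np.s_[210:246,190:226];P=W[s].reshape(-1,3);k=P[(P[:,2]>58)&(P[:,2]<75)];print('B rim',cv2.minEnclosingCircle(k[:,:2].astype(np.float32)),len(k))
# scene cam
d=r.grab_frame('scene')[1]; W=cloud('scene',d)
for n,x,y in(('A',471,376),('C',453,99),('B',438,244)):
    P=W.reshape(-1,3);P=P[np.hypot(P[:,0]-x,P[:,1]-y)<45]; 
    k=P[(P[:,2]>88)&(P[:,2]<110)]; f=P[(P[:,2]>58)&(P[:,2]<80)]
    print(n,'sc',len(k),k.mean(0) if len(k) else '',cv2.minEnclosingCircle(f[:,:2].astype(np.float32)))
```

```text
A knob 69 [470.7156136  375.39264556  95.2675601 ] [470.81214674 376.40107964  92.43786026] flange ((471.33197021484375, 376.81427001953125), 31.006908416748047)
C knob 61 [452.55737228 100.33806343  95.44052699] [453.17355804  99.74644784  95.24580158] flange ((452.79931640625, 100.28067016601562), 30.76866340637207)
B rim ((438.4068603515625, 244.22158813476562), 30.068862915039062) 152
A sc 63 [474.64694393 375.41864292  93.96098169] ((472.82745361328125, 375.9174499511719), 31.790313720703125)
C sc 55 [455.62142181  99.69640507  94.10601106] ((454.29595947265625, 98.61820220947266), 31.351024627685547)
B sc 0  ((439.9873962402344, 243.50082397460938), 31.714048385620117)
```

Emit:
jog_arm(moves=[{"grip": -1, "translation": [0, 0, 0], "twist": [0, 0, -0.1092]}, {"grip": -1, "translation": [0, 0, 0], "twist": [0, 0, -0.1092]}, {"grip": -1, "translation": [0, 0, 0], "twist": [0, 0, -0.1092]}, {"grip": -1, "translation": [0, 0, 0], "twist": [0, 0, -0.1092]}], squeeze=40)

```text
clock: 0.48
eef_pos: [264.3, 566.1, 231.0]
tcp_rot: [-3.141, -0.0, -3.136]
contact_force: [-0.3, -0.5, -0.6]
opening: 0.994
```

```bash
cat > log.py <<'E'
from rig import r
import json
s=r.sense(); q=[round(float(x),5) for x in s['qpos']]
open('fk.jsonl','a').write(json.dumps([q,[float(x) for x in s['eef_pos']],[float(x) for x in s['tcp_rot']]])+'\n')
print(round(s['clock'],2),q,s['eef_pos'].round(1),s['tcp_rot'].round(4),s['contact_force'].round(1),round(s['opening'],3))
E
python3 log.py
```

```text
0.48 [1.13162, 0.35329, 1.63374, 1e-05, 1.15513, -0.44459] [264.3 566.1 231. ] [-3.1411e+00 -3.0000e-04 -3.1362e+00] [-0.3 -0.5 -0.6] 0.994
```

Emit:
jog_arm(moves=[{"grip": -1, "translation": [-0.026, -0.0238, 0.012], "twist": [0, 0, 0.005]}, {"grip": -1, "translation": [-0.026, -0.0238, 0.012], "twist": [0, 0, 0]}, {"grip": -1, "translation": [-0.026, -0.0238, 0.012], "twist": [0, 0, 0]}, {"grip": -1, "translation": [-0.026, -0.0238, 0.012], "twist": [0, 0, 0]}, {"grip": -1, "translation": [-0.026, -0.0238, 0.012], "twist": [0, 0, 0]}, {"grip": -1, "translation": [-0.026, -0.0238, 0.012], "twist": [0, 0, 0]}, {"grip": -1, "translation": [-0.026, -0.0238, 0.012], "twist": [0, 0, 0]}, {"grip": -1, "translation": [-0.025, -0.0238, 0.012], "twist": [0, 0, 0]}, {"grip": -1, "translation": [0, 0, 0], "twist": [0, 0, 0]}])

```text
clock: 1.23
eef_pos: [473.1, 370.3, 132.9]
tcp_rot: [-3.138, -0.001, 3.134]
contact_force: [-0.6, -0.2, -0.1]
opening: 0.999
```

```bash
python3 log.py
python3 - <<'E'
from h import *
grab('wrist','w0')
print(r.calibration('wrist'))
E
```

```text
1.23 [0.66263, 0.42556, 1.76813, -0.0021, 0.95093, -0.89895] [473.1 370.3 132.9] [-3.1384e+00 -1.3000e-03  3.1336e+00] [-0.6 -0.2 -0.1] 0.999
{'fx': 349.9436617029608, 'fy': 349.9436617029608, 'cx': 276.4975715358467, 'cy': 206.20073668188977, 'R': array([[ 0.0084748 ,  0.99996167, -0.00219915],
       [ 0.96059523, -0.00753011,  0.27784907],
       [ 0.27782186, -0.0044672 , -0.96062222]]), 't': array([-375.32092937, -458.53936011,  155.33675908])}
```

View pics/w0.png

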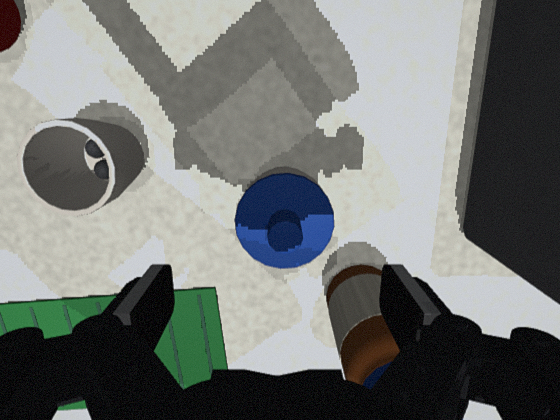

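Run:
```python
from h import *
print(r.sense()['eef_pos'])
c=r.calibration('wrist')
print(ray('wrist',285,232,96), ray('wrist',284.5,221,72), proj('wrist',[471.5,376,96]))
```

```text
[471.79052001 372.21837393 133.73672671]
[467.20790783 376.23337271  96.        ] [468.92953686 376.43090315  72.        ] (np.float64(284.5890327711639), np.float64(239.34098763145232))
```

Emit:
jog_arm(moves=[{"grip": -1, "translation": [0.001, 0, 0.03], "twist": [0, 0, 0]}, {"grip": -1, "translation": [0, 0, 0.029], "twist": [0, 0, 0]}, {"grip": -1, "translation": [0, 0, 0], "twist": [0, 0, 0]}, {"grip": -1, "translation": [0, 0, 0], "twist": [0, 0, 0]}, {"grip": 1, "translation": [0, 0, 0], "twist": [0, 0, 0]}, {"grip": 1, "translation": [0, 0, 0], "twist": [0, 0, 0]}, {"grip": 1, "translation": [0, 0, 0], "twist": [0, 0, 0]}, {"grip": 1, "translation": [0, 0, 0], "twist": [0, 0, 0]}, {"grip": 1, "translation": [0, 0, 0], "twist": [0, 0, 0]}, {"grip": 1, "translation": [0, 0, 0], "twist": [0, 0, 0]}])

```text
clock: 2.12
eef_pos: [470.0, 375.3, 77.2]
tcp_rot: [3.141, 0.001, 3.137]
contact_force: [-2.0, -1.1, 3.9]
opening: 0.216
```

```bash
python3 log.py
python3 - <<'E'
from h import *
grab('wrist','w1')
E
```

```text
2.12 [0.67139, 0.49841, 1.80208, -6e-05, 0.83996, -0.89435] [470.  375.3  77.2] [3.1409e+00 9.0000e-04 3.1366e+00] [-2.  -1.1  3.9] 0.216
```

View pics/w1.png

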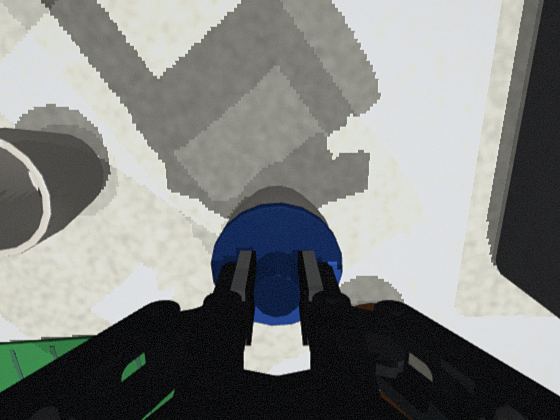

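Emit:
jog_arm(moves=[{"grip": 1, "translation": [0, 0, -0.01], "twist": [0, 0, 0]}, {"grip": 1, "translation": [0, 0, -0.03], "twist": [0, 0, 0]}, {"grip": 1, "translation": [0, 0, -0.035], "twist": [0, 0, 0]}, {"grip": 1, "translation": [-0.0061, -0.0223, 0], "twist": [0, 0, 0]}, {"grip": 1, "translation": [-0.0102, -0.0372, 0], "twist": [0, 0, 0]}, {"grip": 1, "translation": [-0.0102, -0.0372, 0], "twist": [0, 0, 0]}, {"grip": 1, "translation": [-0.0102, -0.0372, 0], "twist": [0, 0, 0]}, {"grip": 1, "translation": [-0.0102, -0.0372, 0], "twist": [0, 0, 0]}, {"grip": 1, "translation": [-0.0102, -0.0372, 0], "twist": [0, 0, 0]}, {"grip": 1, "translation": [-0.0102, -0.0372, 0], "twist": [0, 0, 0]}])

```text
clock: 3.0
eef_pos: [535.9, 127.4, 152.1]
tcp_rot: [3.141, 0.001, 3.137]
contact_force: [0.9, -0.0, -0.3]
opening: 0.21
```

```bash
python3 log.py
```

```text
3.0 [0.2307, 0.32973, 1.86606, -1e-05, 0.94511, -1.33526] [535.9 127.4 152.1] [3.1414e+00 7.0000e-04 3.1368e+00] [ 0.9 -0.  -0.3] 0.21
```

Emit:
jog_arm(moves=[{"grip": 1, "translation": [-0.0092, -0.0334, 0], "twist": [0, 0, 0]}, {"grip": 1, "translation": [-0.0092, -0.0334, 0], "twist": [0, 0, 0]}, {"grip": 1, "translation": [-0.0092, -0.0334, 0], "twist": [0, 0, 0]}, {"grip": 1, "translation": [-0.0092, -0.0334, 0], "twist": [0, 0, 0]}, {"grip": 1, "translation": [-0.0092, -0.0334, 0.02], "twist": [0, 0, 0]}, {"grip": 1, "translation": [-0.0092, -0.0334, 0.02], "twist": [0, 0, 0]}, {"grip": 1, "translation": [0, 0, 0], "twist": [0, 0, 0]}, {"grip": 1, "translation": [0, 0, 0], "twist": [0, 0, 0]}])

```text
clock: 3.67
eef_pos: [589.3, -73.2, 110.6]
tcp_rot: [3.141, -0.002, 3.133]
contact_force: [0.6, 0.2, 0.4]
opening: 0.217
```

```bash
python3 log.py
python3 - <<'E'
from h import *
p,d,c=grab('wrist','w2')
for k in (74,0,-74):
    th=np.radians(5.5)
    print([np.round(proj('wrist',[599.5+np.cos(th)*a-np.sin(th)*b,-145+np.sin(th)*a+np.cos(th)*b,14],c)) for a,b in((-35,k-35),(-35,k+35),(35,k+35),(35,k-35))])
E
```

```text
3.67 [-0.12607, 0.44425, 1.79888, 0.0, 0.90032, -1.68877] [589.3 -73.2 110.6] [ 3.1414e+00 -1.8000e-03  3.1335e+00] [0.6 0.2 0.4] 0.217
[array([224., 170.]), array([326., 160.]), array([332., 254.]), array([238., 263.])]
[array([119., 181.]), array([219., 171.]), array([233., 263.]), array([140., 272.])]
[array([ 15., 192.]), array([113., 182.]), array([135., 273.]), array([ 44., 281.])]
```

View pics/w2.png

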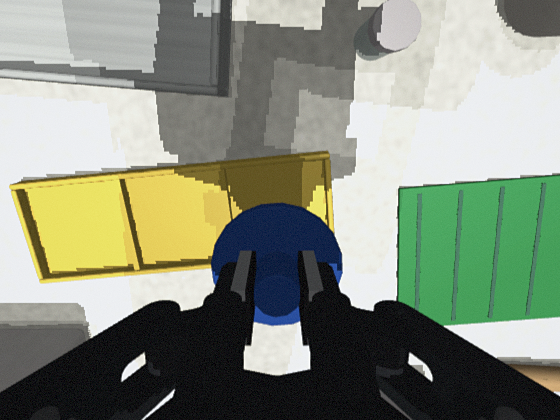

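Emit:
jog_arm(moves=[{"grip": 1, "translation": [-0.0017, 0.0029, 0.03], "twist": [0, 0, 0]}, {"grip": 1, "translation": [0, 0, 0.03], "twist": [0, 0, 0]}, {"grip": 1, "translation": [0, 0, 0.015], "twist": [0, 0, 0]}, {"grip": 1, "translation": [0, 0, 0], "twist": [0, 0, 0]}, {"grip": 1, "translation": [0, 0, 0], "twist": [0, 0, 0]}])

```text
clock: 4.13
eef_pos: [591.4, -67.4, 36.7]
tcp_rot: [3.141, -0.001, 3.138]
contact_force: [0.2, 0.7, 0.6]
opening: 0.215
```

```bash
python3 log.py
```

```text
4.13 [-0.11611, 0.5509, 1.83075, 0.00017, 0.76061, -1.68342] [591.4 -67.4  36.7] [ 3.1414e+00 -6.0000e-04  3.1380e+00] [0.2 0.7 0.6] 0.215
```

Emit:
jog_arm(moves=[{"grip": 1, "translation": [0, -0.003, 0.004], "twist": [0, 0, 0]}, {"grip": 1, "translation": [0, 0, 0.0095], "twist": [0, 0, 0]}, {"grip": 1, "translation": [0, 0, 0], "twist": [0, 0, 0]}, {"grip": 1, "translation": [0, 0, 0], "twist": [0, 0, 0]}, {"grip": 1, "translation": [0, 0, 0], "twist": [0, 0, 0]}])

```text
clock: 4.55
eef_pos: [591.7, -71.6, 23.1]
tcp_rot: [-3.142, 0.0, 3.137]
contact_force: [0.1, 0.0, -0.5]
opening: 0.218
```

```bash
python3 log.py
```

```text
4.55 [-0.12299, 0.57224, 1.83389, -3e-05, 0.73511, -1.6887] [591.7 -71.6  23.1] [-3.1415e+00  3.0000e-04  3.1365e+00] [ 0.1  0.  -0.5] 0.218
```

Emit:
jog_arm(moves=[{"grip": -0.2, "translation": [0, 0.001, 0], "twist": [0, 0, 0]}, {"grip": -0.2, "translation": [0, 0, 0], "twist": [0, 0, 0]}, {"grip": -0.2, "translation": [0, 0, 0], "twist": [0, 0, 0]}, {"grip": -0.2, "translation": [0, 0, -0.01], "twist": [0, 0, 0]}, {"grip": -0.2, "translation": [0, 0, -0.035], "twist": [0, 0, 0]}, {"grip": -0.2, "translation": [0, 0, -0.035], "twist": [0, 0, 0]}, {"grip": -0.2, "translation": [0, 0, -0.035], "twist": [0, 0, 0]}])

```text
clock: 5.13
eef_pos: [591.0, -70.5, 139.5]
tcp_rot: [3.141, -0.001, 3.137]
contact_force: [1.1, 0.4, 0.3]
opening: 0.606
```

```bash
python3 log.py
python3 - <<'E'
from h import *
grab('wrist','w3')
E
```

```text
5.13 [-0.1213, 0.40863, 1.77763, -1e-05, 0.95628, -1.68704] [591.  -70.5 139.5] [ 3.1415e+00 -9.0000e-04  3.1365e+00] [1.1 0.4 0.3] 0.606
```

View pics/w3.png

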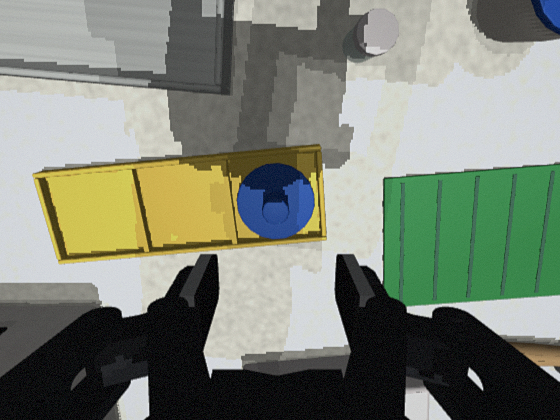

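Emit:
jog_arm(moves=[{"grip": -0.5, "translation": [0.0231, 0.0284, 0], "twist": [0, 0, 0]}, {"grip": -0.5, "translation": [0.0231, 0.0284, 0], "twist": [0, 0, 0]}, {"grip": -0.5, "translation": [0.0231, 0.0284, 0], "twist": [0, 0, 0]}, {"grip": -0.5, "translation": [0.0231, 0.0284, 0], "twist": [0, 0, 0]}, {"grip": -0.5, "translation": [0.0231, 0.0284, 0], "twist": [0, 0, 0]}, {"grip": -0.5, "translation": [0.0231, 0.0284, 0], "twist": [0, 0, 0]}, {"grip": -0.5, "translation": [0, 0, 0], "twist": [0, 0, 0]}, {"grip": -0.5, "translation": [0, 0, 0], "twist": [0, 0, 0]}, {"grip": -0.5, "translation": [0, 0, 0], "twist": [0, 0, 0]}])

```text
clock: 5.93
eef_pos: [454.5, 100.6, 138.5]
tcp_rot: [3.142, 0.002, 3.138]
contact_force: [-0.5, 0.3, -0.1]
opening: 0.75
```

```bash
python3 log.py
python3 - <<'E'
from h import *
c=grab('wrist','w4')[2]
print(proj('wrist',[452.5,100,96],c))
E
```

```text
5.93 [0.21487, 0.22719, 2.05293, -0.00034, 0.8599, -1.35181] [454.5 100.6 138.5] [3.1415e+00 1.6000e-03 3.1377e+00] [-0.5  0.3 -0.1] 0.75
(np.float64(276.3882890657257), np.float64(233.2396975489101))
```

View pics/w4.png

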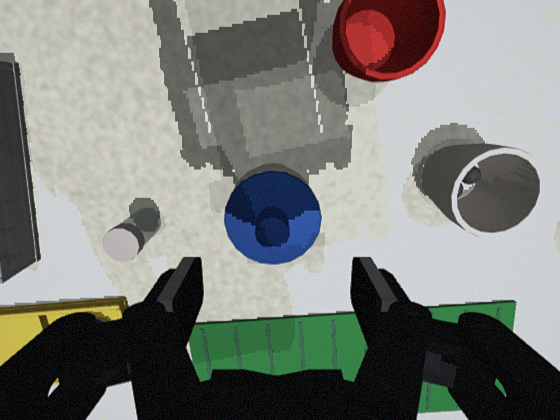

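Emit:
jog_arm(moves=[{"grip": -0.5, "translation": [0.002, -0.0015, 0.03], "twist": [0, 0, 0]}, {"grip": -0.5, "translation": [0, 0, 0.03], "twist": [0, 0, 0]}, {"grip": -0.5, "translation": [0, 0, 0], "twist": [0, 0, 0]}, {"grip": -0.5, "translation": [0, 0, 0], "twist": [0, 0, 0]}, {"grip": 1, "translation": [0, 0, 0], "twist": [0, 0, 0]}, {"grip": 1, "translation": [0, 0, 0], "twist": [0, 0, 0]}, {"grip": 1, "translation": [0, 0, 0], "twist": [0, 0, 0]}, {"grip": 1, "translation": [0, 0, 0], "twist": [0, 0, 0]}, {"grip": 1, "translation": [0, 0, 0], "twist": [0, 0, 0]}])

```text
clock: 6.73
eef_pos: [452.8, 99.1, 79.1]
tcp_rot: [3.141, 0.002, 3.137]
contact_force: [-0.4, -0.9, 7.5]
opening: 0.212
```

```bash
python3 log.py
```

```text
6.73 [0.21242, 0.32491, 2.09809, -0.00021, 0.71632, -1.35331] [452.8  99.1  79.1] [3.1412e+00 2.2000e-03 3.1367e+00] [-0.4 -0.9  7.5] 0.212
```

Emit:
jog_arm(moves=[{"grip": 1, "translation": [0, 0, -0.01], "twist": [0, 0, 0]}, {"grip": 1, "translation": [0, 0, -0.035], "twist": [0, 0, 0]}, {"grip": 1, "translation": [0, 0, -0.03], "twist": [0, 0, 0]}, {"grip": 1, "translation": [-0.0145, -0.0243, 0], "twist": [0, 0, 0]}, {"grip": 1, "translation": [-0.0193, -0.0324, 0], "twist": [0, 0, 0]}, {"grip": 1, "translation": [-0.0193, -0.0324, 0], "twist": [0, 0, 0]}, {"grip": 1, "translation": [-0.0193, -0.0324, 0], "twist": [0, 0, 0]}, {"grip": 1, "translation": [-0.0193, -0.0324, 0], "twist": [0, 0, 0]}, {"grip": 1, "translation": [-0.0193, -0.0324, 0], "twist": [0, 0, 0]}, {"grip": 1, "translation": [-0.0193, -0.0324, 0], "twist": [0, 0, 0]}])

```text
clock: 7.57
eef_pos: [581.7, -122.1, 154.1]
tcp_rot: [-3.141, 0.001, 3.137]
contact_force: [1.0, 0.4, 0.0]
opening: 0.213
```

Emit:
jog_arm(moves=[{"grip": 1, "translation": [-0.0147, -0.0243, 0.03], "twist": [0, 0, 0]}, {"grip": 1, "translation": [0, 0, 0.035], "twist": [0, 0, 0]}, {"grip": 1, "translation": [0, 0, 0.02], "twist": [0, 0, 0]}, {"grip": 1, "translation": [0, 0, 0], "twist": [0, 0, 0]}, {"grip": 1, "translation": [0, 0, 0], "twist": [0, 0, 0]}, {"grip": 1, "translation": [0, 0, 0], "twist": [0, 0, 0]}, {"grip": 1, "translation": [0, 0, 0], "twist": [0, 0, 0]}])

```text
clock: 8.15
eef_pos: [597.0, -144.7, 70.1]
tcp_rot: [-3.141, 0.003, 3.137]
contact_force: [0.5, 0.1, 0.1]
opening: 0.217
```

```bash
python3 log.py
python3 - <<'E'
from h import *
p,d,c=grab('wrist','w5')
E
```

```text
8.15 [-0.2402, 0.52317, 1.77778, -0.0, 0.83737, -1.80657] [ 597.  -144.7   70.1] [-3.1408  0.0032  3.1372] [0.5 0.1 0.1] 0.217
```

View pics/w5.png

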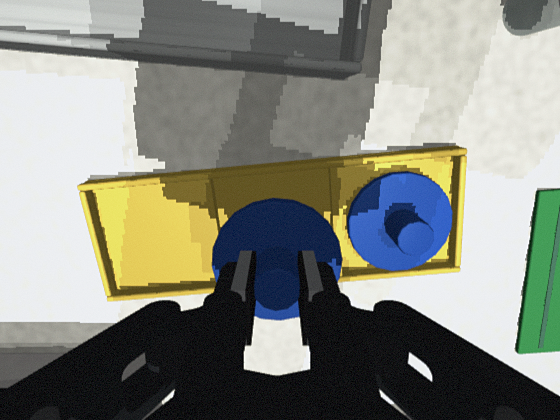

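Emit:
jog_arm(moves=[{"grip": 1, "translation": [-0.001, 0.0005, 0.025], "twist": [0, 0, 0]}, {"grip": 1, "translation": [0, 0, 0.012], "twist": [0, 0, 0]}, {"grip": 1, "translation": [0, 0, 0.0085], "twist": [0, 0, 0]}, {"grip": 1, "translation": [0, 0, 0], "twist": [0, 0, 0]}, {"grip": 1, "translation": [0, 0, 0], "twist": [0, 0, 0]}, {"grip": 1, "translation": [0, 0, 0], "twist": [0, 0, 0]}])

```text
clock: 8.7
eef_pos: [596.7, -144.2, 22.6]
tcp_rot: [-3.142, 0.0, 3.137]
contact_force: [-0.5, 0.1, -0.0]
opening: 0.211
```

```bash
python3 log.py
```

```text
8.7 [-0.23954, 0.59278, 1.79301, -3e-05, 0.75559, -1.80543] [ 596.7 -144.2   22.6] [-3.1415e+00  2.0000e-04  3.1367e+00] [-0.5  0.1 -0. ] 0.211
```

Emit:
jog_arm(moves=[{"grip": -0.1, "translation": [0, 0, 0], "twist": [0, 0, 0]}, {"grip": -0.1, "translation": [0, 0, 0], "twist": [0, 0, 0]}, {"grip": -0.1, "translation": [0, 0, 0], "twist": [0, 0, 0]}, {"grip": -0.1, "translation": [0, 0, -0.01], "twist": [0, 0, 0]}, {"grip": -0.1, "translation": [0, 0, -0.035], "twist": [0, 0, 0]}, {"grip": -0.1, "translation": [0, 0, -0.035], "twist": [0, 0, 0]}, {"grip": -0.5, "translation": [0, 0, -0.04], "twist": [0, 0, 0]}, {"grip": -1, "translation": [0, 0, -0.04], "twist": [0, 0, 0]}, {"grip": -1, "translation": [0, 0, -0.02], "twist": [0, 0, 0]}])

```text
clock: 9.45
eef_pos: [598.3, -144.7, 208.4]
tcp_rot: [-3.14, 0.006, 3.137]
contact_force: [0.6, 0.3, 0.1]
opening: 0.945
```

```bash
python3 log.py
python3 - <<'E'
from h import *
grab('wrist','w6');grab('top','top1')
import json
D=[json.loads(l) for l in open('fk.jsonl')]
A=[];b=[]
s,c=np.sin,np.cos
for q,p,e in D:
    rr=np.hypot(p[0],p[1]);q2=q[1];q23=q2+q[2];q5=q23+q[4]
    A.append([1,0,s(q2),s(q23),c(q23),s(q5)]);b.append(rr)
    A.append([0,1,c(q2),c(q23),-s(q23),c(q5)]);b.append(p[2])
A=np.array(A)
x,res,rk,sv=np.linalg.lstsq(A,b,rcond=None);print(x.round(1),rk,sv.round(3),(A@x-b).round(2))
E
```

```text
9.45 [-0.23964, 0.35719, 1.68156, -3e-05, 1.09651, -1.80544] [ 598.3 -144.7  208.4] [-3.1401  0.0062  3.1366] [0.6 0.3 0.1] 0.945
[ -0.  294.  568.1 494.3  58.5 342.7] 6 [7.112e+00 5.204e+00 3.830e-01 3.310e-01 2.880e-01 6.000e-03] [-0. -0.  0. -0. -0. -0. -0. -0.  0.  0. -0. -0. -0. -0. -0.  0.  0.  0.
  0.  0. -0.  0.  0. -0.  0.  0.]
```

View pics/w6.png

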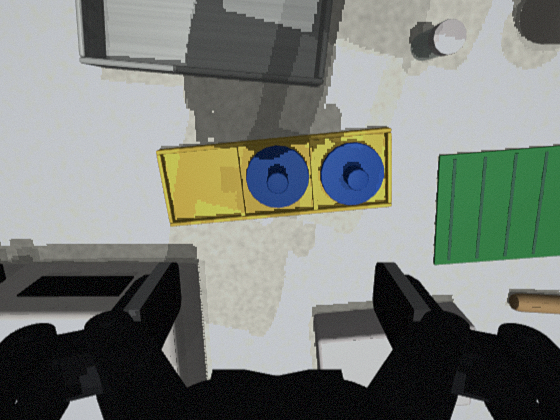

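View pics/top1.png

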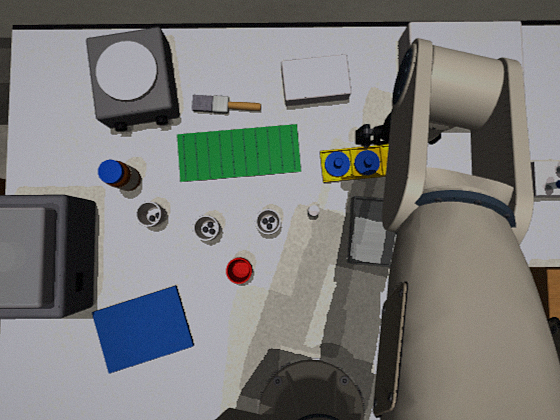

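```bash
cat > ik.py <<'E'
import numpy as np
from scipy.spatial.transform import Rotation as Ro
d1,L2,A,B,L6=294.,568.1,494.3,58.5,342.7
LO=np.array([-2.63,-.92,.06,-1.3,0,-3.02]);HI=np.array([2.63,2.1,2.66,4.44,2.69,3.02])
def Rm(q): return Ro.from_euler('z',q[0])*Ro.from_euler('y',q[1]+q[2])*Ro.from_euler('z',q[3])*Ro.from_euler('y',q[4])*Ro.from_euler('z',q[5])*Ro.from_euler('z',np.pi/2)
def fk(q):
    s,c=np.sin,np.cos;a=q[1];b=q[1]+q[2]
    rr=L2*s(a)+A*s(b)+B*c(b);z=d1+L2*c(a)+A*c(b)-B*s(b)
    R=Rm(q);return np.array([rr*c(q[0]),rr*s(q[0]),z])+L6*R.apply([0,0,1]),R
def ik(p,R):
    w=np.array(p)-L6*R.apply([0,0,1]);out=[]
    rr=np.hypot(w[0],w[1]);h=w[2]-d1;D2=rr*rr+h*h;L3=np.hypot(A,B);de=np.arctan2(B,A)
    cg=(D2-L2**2-L3**2)/(2*L2*L3)
    if abs(cg)>1:return []
    g=np.arccos(cg)  # elbow angle
    q1=np.arctan2(w[1],w[0]); q3=g-de; q2=np.arctan2(rr,h)-np.arctan2(L3*np.sin(g),L2+L3*np.cos(g))
    M=(Ro.from_euler('z',q1)*Ro.from_euler('y',q2+q3)).inv()*R*Ro.from_euler('z',-np.pi/2)
    e=M.as_euler('ZYZ')
    for q4,q5,q6 in((e[0],e[1],e[2]),):
        if q5<0:q4+=np.pi;q5=-q5;q6+=np.pi
        for k in(-1,0,1):
            for j in(-1,0,1):
                q=np.array([q1,q2,q3,q4+2*np.pi*k,q5,q6+2*np.pi*j])
                if ((q>=LO-1e-6)&(q<=HI+1e-6)).all(): out.append(q)
    return out
def tool(psi,beta,side=1):
    """tool z points down tilted by beta toward horizontal azimuth psi; jaw horizontal. side=±1 jaw y sign"""
    z=np.array([np.sin(beta)*np.cos(psi),np.sin(beta)*np.sin(psi),-np.cos(beta)])
    y=side*np.array([-np.sin(psi),np.cos(psi),0]);x=np.cross(y,z)
    return Ro.from_matrix(np.stack([x,y,z],1))
E
python3 - <<'E'
from ik import *
q=[-0.23964,0.35719,1.68156,-3e-05,1.09651,-1.80544];p,R=fk(q);print(p,R.as_euler('xyz'));print(ik(p,R))
def rep(name,g,psi,beta,side):
    R=tool(psi,beta,side);p=np.array(g)+19*R.apply([0,0,1])
    print(name,round(np.degrees(psi)),round(np.degrees(beta)),side,[s.round(2).tolist() for s in ik(p,R)])
rad=np.radians
for n,g in(('B',(439,244,53)),('C',(453,100,53)),('D',(423,-196,100)),('m1',(605,75,57)),('m3',(600,270,57))):
    az=np.arctan2(g[1],g[0])
    for s in(1,-1):
      for b in((45,55,65) if n!='D' else (0,60,75)): rep(n,g,az+np.pi,rad(b),s)
g=(471.5,376,53)
for psi in(180,150,130,120,100,90,-60,-30):
    for s in(1,-1): rep('A',g,rad(psi),rad(50),s)
E
```

```text
[ 597.98152411 -146.11733692  208.37986145] [-3.14009427  0.00615289  3.13661455]
[array([-2.39640e-01,  3.57190e-01,  1.68156e+00, -3.00000e-05,
        1.09651e+00, -1.80544e+00])]
B 209 45 1 [[0.51, 0.84, 1.52, 0.0, 1.57, 1.57]]
B 209 55 1 [[0.51, 0.94, 1.41, 0.0, 1.75, 1.57]]
B 209 65 1 [[0.51, 1.04, 1.32, 0.0, 1.91, 1.57]]
B 209 45 -1 [[0.51, 0.84, 1.52, 0.0, 1.57, -1.57]]
B 209 55 -1 [[0.51, 0.94, 1.41, 0.0, 1.75, -1.57]]
B 209 65 -1 [[0.51, 1.04, 1.32, 0.0, 1.91, -1.57]]
C 192 45 1 [[0.22, 0.8, 1.61, 0.0, 1.51, 1.57]]
C 192 55 1 [[0.22, 0.9, 1.52, 0.0, 1.69, 1.57]]
C 192 65 1 [[0.22, 1.0, 1.43, 0.0, 1.85, 1.57]]
C 192 45 -1 [[0.22, 0.8, 1.61, 0.0, 1.51, -1.57]]
C 192 55 -1 [[0.22, 0.9, 1.52, 0.0, 1.69, -1.57]]
C 192 65 -1 [[0.22, 1.0, 1.43, 0.0, 1.85, -1.57]]
D 155 0 1 [[-0.43, 0.33, 2.09, 0.0, 0.73, 1.57]]
D 155 60 1 [[-0.43, 0.89, 1.47, 0.0, 1.83, 1.57]]
D 155 75 1 [[-0.43, 1.03, 1.37, 0.0, 2.05, 1.57]]
D 155 0 -1 [[-0.43, 0.33, 2.09, -0.0, 0.73, -1.57]]
D 155 60 -1 [[-0.43, 0.89, 1.47, 0.0, 1.83, -1.57]]
D 155 75 -1 [[-0.43, 1.03, 1.37, -0.0, 2.05, -1.57]]
m1 187 45 1 [[0.1
[... 695 characters left out ...]
150 50 1 [[0.35, 0.87, 1.51, 0.64, 1.44, 2.13]]
A 150 50 -1 [[0.35, 0.87, 1.51, 0.64, 1.44, -1.01]]
A 130 50 1 [[0.29, 0.8, 1.7, 0.84, 1.24, 2.2]]
A 130 50 -1 [[0.29, 0.8, 1.7, 0.84, 1.24, -0.95]]
A 120 50 1 [[0.26, 0.76, 1.79, 0.96, 1.13, 2.2]]
A 120 50 -1 [[0.26, 0.76, 1.79, 0.96, 1.13, -0.94]]
A 100 50 1 [[0.25, 0.7, 1.99, 1.27, 0.92, 2.16]]
A 100 50 -1 [[0.25, 0.7, 1.99, 1.27, 0.92, -0.98]]
A 90 50 1 [[0.27, 0.67, 2.08, 1.49, 0.84, 2.1]]
A 90 50 -1 [[0.27, 0.67, 2.08, 1.49, 0.84, -1.05]]
A -60 50 1 [[1.04, 0.82, 1.63, -0.76, 1.31, 0.96]]
A -60 50 -1 [[1.04, 0.82, 1.63, -0.76, 1.31, -2.18]]
A -30 50 1 [[1.1, 0.72, 1.92, -1.15, 1.0, 0.96]]
A -30 50 -1 [[1.1, 0.72, 1.92, -1.15, 1.0, -2.19]]
```

Emit:
jog_arm(moves=[{"grip": -1, "translation": [0.013, 0.0349, 0], "twist": [0, 0, 0.005]}, {"grip": -1, "translation": [0.013, 0.0349, 0], "twist": [0, 0, 0]}, {"grip": -1, "translation": [0.013, 0.0349, 0], "twist": [0, 0, 0]}, {"grip": -1, "translation": [0.013, 0.0349, 0], "twist": [0, 0, 0]}, {"grip": -1, "translation": [0.013, 0.0349, 0], "twist": [0, 0, 0]}, {"grip": -1, "translation": [0.013, 0.0349, 0], "twist": [0, 0, 0]}, {"grip": -1, "translation": [0.013, 0.0349, 0], "twist": [0, 0, 0]}, {"grip": -1, "translation": [0, 0, 0], "twist": [0, 0, 0]}], squeeze=50)

```text
clock: 10.22
eef_pos: [504.9, 105.5, 201.7]
tcp_rot: [3.14, -0.002, 3.135]
contact_force: [0.5, 0.0, 0.0]
opening: 0.993
```

Emit:
jog_arm(moves=[{"grip": -1, "translation": [0, 0, 0], "twist": [0, 0.1091, 0]}, {"grip": -1, "translation": [0, 0, 0], "twist": [0, 0.1091, 0]}, {"grip": -1, "translation": [0, 0, 0], "twist": [0, 0.1091, 0]}, {"grip": -1, "translation": [0, 0, 0], "twist": [0, 0.1091, 0]}, {"grip": -1, "translation": [0, 0, 0], "twist": [0, 0.1091, 0]}, {"grip": -1, "translation": [0, 0, 0], "twist": [0, 0.1091, 0]}, {"grip": -1, "translation": [0, 0, 0], "twist": [0, 0.1091, 0]}, {"grip": -1, "translation": [0, 0, 0], "twist": [0, 0.1091, 0]}, {"grip": -1, "translation": [0, 0, 0], "twist": [0, 0, 0]}, {"grip": -1, "translation": [0, 0, 0], "twist": [0, 0, 0]}])

```text
clock: 11.05
eef_pos: [507.5, 100.6, 199.8]
tcp_rot: [-3.141, -0.875, 3.13]
contact_force: [1.2, 0.9, -0.0]
opening: 0.999
```

```bash
cat >> log.py <<'E'
from scipy.spatial.transform import Rotation as Ro
R=Ro.from_euler('xyz',s['tcp_rot']).as_matrix(); print('zt',R[:,2].round(4),'yt',R[:,1].round(4))
import sys,numpy as np
if len(sys.argv)>3:
    t=np.array([float(a) for a in sys.argv[1:4]]); print('tool delta',(R.T@(t-s['eef_pos'])).round(1))
E
python3 log.py 507 99.5 100
python3 - <<'E'
from h import *
grab('top','top2')
d=np.load('top2.npy');W=cloud('top',d)
for n,u,v in(('A',152,214),('B',208,229),('C',268,221)):
    P=W[v-20:v+20,u-20:u+20].reshape(-1,3);k=P[(P[:,2]>58)&(P[:,2]<75)];print(n,cv2.minEnclosingCircle(k[:,:2].astype(np.float32)),len(k))
im=cv2.imread('pics/top2.png')[170:270,120:340];cv2.imwrite('pics/c2.png',cv2.resize(im,None,fx=3.5,fy=3.5,interpolation=cv2.INTER_CUBIC))
E
```

```text
11.05 [0.1245, 0.72862, 1.36708, 0.10951, 1.91441, -1.44648] [507.5 100.6 199.8] [-3.1407 -0.8749  3.1304] [ 1.2  0.9 -0. ] 0.999
zt [-0.7674  0.0077 -0.6411] yt [ 1.050e-02  9.999e-01 -6.000e-04]
tool delta [-76.3  -1.   64.4]
A ((471.2789306640625, 377.76025390625), 30.354736328125) 167
B ((453.2388916015625, 244.1714630126953), 25.707233428955078) 51
C ((0.0, 0.0), 0.0) 0
```

View pics/c2.png

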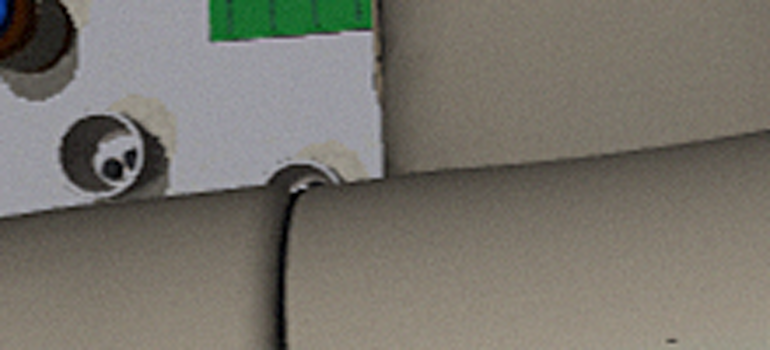

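Run:
```python
from h import *
d=np.load('top1.npy');W=cloud('top',d)
for n,u,v in(('A',152,214),('B',208,229),('C',268,221)):
    P=W[v-20:v+20,u-20:u+20].reshape(-1,3);k=P[(P[:,2]>58)&(P[:,2]<75)];print(n,cv2.minEnclosingCircle(k[:,:2].astype(np.float32)),len(k))
```

```text
A ((471.3722839355469, 377.4442138671875), 30.0303955078125) 166
B ((438.5857238769531, 244.5316619873047), 30.332944869995117) 153
C ((451.7939758300781, 99.99213409423828), 29.732210159301758) 134
```

Emit:
jog_arm(moves=[{"grip": -1, "translation": [-0.0254, 0, 0.0215], "twist": [0, 0, 0]}, {"grip": -1, "translation": [-0.0254, 0, 0.0215], "twist": [0, 0, 0]}, {"grip": -1, "translation": [-0.0254, 0, 0.0214], "twist": [0, 0, 0]}, {"grip": -1, "translation": [0, 0, 0], "twist": [0, 0, 0]}, {"grip": -1, "translation": [0, 0, 0], "twist": [0, 0, 0]}, {"grip": -1, "translation": [0, 0, 0], "twist": [0, 0, 0]}])

```text
clock: 11.6
eef_pos: [508.2, 101.1, 105.1]
tcp_rot: [3.141, -0.869, 3.132]
contact_force: [0.1, -0.6, 0.4]
opening: 1.002
```

```bash
python3 log.py 438 99.5 42
python3 - <<'E'
from h import *
c=grab('wrist','w7')[2]
print(proj('wrist',[452.5,99.5,65],c))
E
```

```text
11.6 [0.12523, 0.83533, 1.39434, 0.10554, 1.77569, -1.46216] [508.2 101.1 105.1] [ 3.1409 -0.8694  3.1323] [ 0.1 -0.6  0.4] 1.002
zt [-0.7639  0.0078 -0.6453] yt [9.8e-03 1.0e+00 5.0e-04]
tool delta [-2.9 -2.3 94.4]
(np.float64(274.0529814624467), np.float64(212.8906557052875))
```

View pics/w7.png

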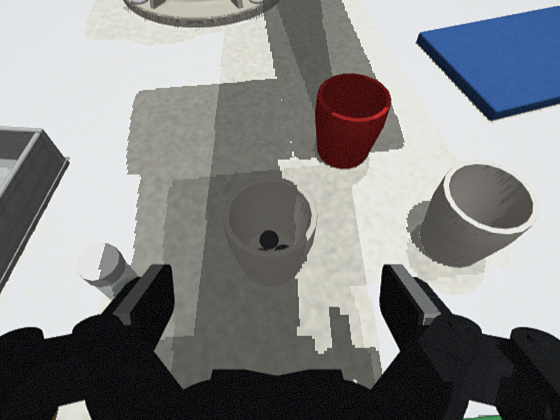

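Emit:
jog_arm(moves=[{"grip": -1, "translation": [-0.001, -0.001, 0.03], "twist": [0, 0, 0]}, {"grip": -1, "translation": [-0.001, -0.001, 0.03], "twist": [0, 0, 0]}, {"grip": -1, "translation": [-0.001, 0, 0.022], "twist": [0, 0, 0]}, {"grip": -1, "translation": [0, 0, 0.012], "twist": [0, 0, 0]}, {"grip": -1, "translation": [0, 0, 0], "twist": [0, 0, 0]}, {"grip": -1, "translation": [0, 0, 0], "twist": [0, 0, 0]}])

```text
clock: 12.15
eef_pos: [438.6, 99.8, 41.1]
tcp_rot: [3.141, -0.871, 3.132]
contact_force: [-0.1, -0.3, -0.5]
opening: 1.002
```

```bash
python3 log.py 438 99.5 42
```

```text
12.15 [0.13567, 0.8439, 1.57549, 0.11138, 1.58742, -1.47507] [438.6  99.8  41.1] [ 3.141  -0.8706  3.1322] [-0.1 -0.3 -0.5] 1.002
zt [-0.7647  0.0078 -0.6444] yt [9.9e-03 1.0e+00 4.0e-04]
tool delta [ 1.1 -0.3 -0.1]
```

Close.

Emit:
jog_arm(moves=[{"grip": 1, "translation": [0, 0, 0], "twist": [0, 0, 0]}, {"grip": 1, "translation": [0, 0, 0], "twist": [0, 0, 0]}, {"grip": 1, "translation": [0, 0, 0], "twist": [0, 0, 0]}, {"grip": 1, "translation": [0, 0, 0], "twist": [0, 0, 0]}, {"grip": 1, "translation": [0, 0, 0], "twist": [0, 0, 0]}])

```text
clock: 12.57
eef_pos: [439.3, 99.7, 41.1]
tcp_rot: [3.141, -0.87, 3.132]
contact_force: [4.6, -0.5, 7.5]
opening: 0.695
```

```bash
python3 log.py
python3 - <<'E'
from h import *
grab('wrist','w8')
E
```

```text
12.57 [0.13525, 0.84437, 1.5741, 0.11122, 1.58787, -1.47506] [439.3  99.7  41.1] [ 3.141  -0.8701  3.1319] [ 4.6 -0.5  7.5] 0.695
zt [-0.7644  0.008  -0.6447] yt [1.010e-02 9.999e-01 4.000e-04]
```

View pics/w8.png

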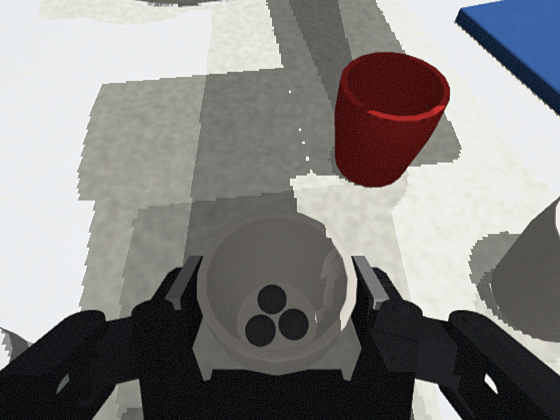

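Emit:
jog_arm(moves=[{"grip": 1, "translation": [0.0076, 0, -0.0064], "twist": [0, 0, 0]}, {"grip": 1, "translation": [0.0229, 0, -0.0193], "twist": [0, 0, 0]}, {"grip": 1, "translation": [0.0229, 0, -0.0193], "twist": [0, 0, 0]}, {"grip": 1, "translation": [0.0229, 0, -0.0193], "twist": [0, 0, 0]}, {"grip": 1, "translation": [0.0229, 0, -0.0193], "twist": [0, 0, 0]}, {"grip": 1, "translation": [0.0153, 0, -0.0129], "twist": [0, 0, 0]}, {"grip": 1, "translation": [0, 0, 0], "twist": [0, 0, 0]}, {"grip": 1, "translation": [0, 0, 0], "twist": [0, 0, 0]}], squeeze=60)

```text
clock: 13.28
eef_pos: [438.6, 99.7, 190.5]
tcp_rot: [3.141, -0.869, 3.132]
contact_force: [0.6, 0.5, -2.8]
opening: 0.695
```

Emit:
jog_arm(moves=[{"grip": 1, "translation": [0, 0, 0], "twist": [0, -0.06, 0]}, {"grip": 1, "translation": [0, 0, 0], "twist": [0, -0.1, 0]}, {"grip": 1, "translation": [0, 0, 0], "twist": [0, -0.1, 0]}, {"grip": 1, "translation": [0, 0, 0], "twist": [0, -0.1, 0]}, {"grip": 1, "translation": [0, 0, 0], "twist": [0, -0.11, 0]}, {"grip": 1, "translation": [0, 0, 0], "twist": [0, -0.11, 0]}, {"grip": 1, "translation": [0, 0, 0], "twist": [0, -0.11, 0]}, {"grip": 1, "translation": [0, 0, 0], "twist": [0, -0.11, 0]}, {"grip": 1, "translation": [0, 0, 0], "twist": [0, -0.07, 0]}, {"grip": 1, "translation": [0, 0, 0], "twist": [0, 0, 0]}])

```text
clock: 14.12
eef_pos: [434.5, 99.2, 188.6]
tcp_rot: [-3.141, -0.003, 3.132]
contact_force: [-0.8, 1.4, -1.9]
opening: 0.692
```

```bash
python3 log.py 412 -196 190
python3 - <<'E'
from h import *
grab('wrist','w9')
E
```

```text
14.12 [0.22112, 0.12498, 2.04314, -0.0, 0.97614, -1.34033] [434.5  99.2 188.6] [-3.1410e+00 -2.6000e-03  3.1323e+00] [-0.8  1.4 -1.9] 0.692
zt [-2.6e-03 -6.0e-04 -1.0e+00] yt [ 9.3e-03  1.0e+00 -6.0e-04]
tool delta [  19.8 -295.4   -1.2]
```

View pics/w9.png

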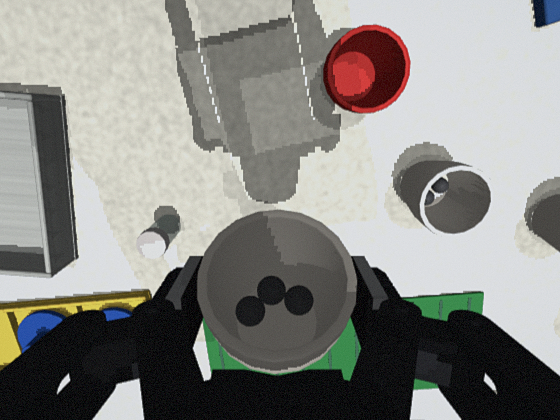

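Emit:
jog_arm(moves=[{"grip": 1, "translation": [0.0015, -0.02, 0], "twist": [0, 0, 0]}, {"grip": 1, "translation": [0.0025, -0.035, 0], "twist": [0, 0, 0]}, {"grip": 1, "translation": [0.0025, -0.035, 0], "twist": [0, 0, 0]}, {"grip": 1, "translation": [0.0025, -0.035, 0], "twist": [0, 0, 0]}, {"grip": 1, "translation": [0.0025, -0.035, 0], "twist": [0, 0, 0]}, {"grip": 1, "translation": [0.0025, -0.035, 0], "twist": [0, 0, 0]}, {"grip": 1, "translation": [0.0025, -0.035, 0], "twist": [0, 0, 0]}, {"grip": 1, "translation": [0.0025, -0.035, 0], "twist": [0, 0, 0]}, {"grip": 1, "translation": [0.001, -0.03, 0], "twist": [0, 0, 0]}, {"grip": 1, "translation": [0, 0, 0], "twist": [0, 0, 0]}])

```text
clock: 15.0
eef_pos: [415.3, -200.0, 189.0]
tcp_rot: [-3.141, -0.005, 3.129]
contact_force: [0.0, 0.5, -1.5]
opening: 0.692
```

Emit:
jog_arm(moves=[{"grip": 1, "translation": [0, 0, 0], "twist": [0, 0, 0.06]}, {"grip": 1, "translation": [0, 0, 0], "twist": [0, 0, 0.12]}, {"grip": 1, "translation": [0, 0, 0], "twist": [0, 0, 0.12]}, {"grip": 1, "translation": [0, 0, 0], "twist": [0, 0, 0.12]}, {"grip": 1, "translation": [0, 0, 0], "twist": [0, 0, 0.12]}, {"grip": 1, "translation": [0, 0, 0], "twist": [0, 0, 0.12]}, {"grip": 1, "translation": [0, 0, 0], "twist": [0, 0, 0.12]}, {"grip": 1, "translation": [0, 0, 0], "twist": [0, 0, 0.12]}, {"grip": 1, "translation": [0, 0, 0], "twist": [0, 0, 0.12]}, {"grip": 1, "translation": [0, 0, 0], "twist": [0, 0, 0.12]}])

```text
clock: 15.83
eef_pos: [415.0, -195.0, 188.7]
tcp_rot: [-3.137, -0.005, 1.986]
contact_force: [-0.7, 0.4, -2.7]
opening: 0.695
```

```bash
python3 log.py 412 -196 110; tail -1 log.py
```

```text
15.83 [-0.44211, 0.14736, 2.01597, -0.00066, 0.98478, -0.85652] [ 415.  -195.   188.7] [-3.1369 -0.0046  1.9856] [-0.7  0.4 -2.7] 0.695
zt [-0.0061  0.0023 -1.    ] yt [ 0.9152  0.403  -0.0047]
tool delta [-0.1 -2.8 78.7]
    t=np.array([float(a) for a in sys.argv[1:4]]); print('tool delta',(R.T@(t-s['eef_pos'])).round(1))
```

Emit:
jog_arm(moves=[{"grip": 1, "translation": [0, 0, 0], "twist": [0, 0, 0.12]}, {"grip": 1, "translation": [0, 0, 0], "twist": [0, 0, 0.12]}, {"grip": 1, "translation": [0, 0, 0], "twist": [0, 0, 0.12]}, {"grip": 1, "translation": [0, 0, 0], "twist": [0, 0, 0.12]}, {"grip": 1, "translation": [0, 0, 0], "twist": [0, 0, 0.12]}, {"grip": 1, "translation": [0, 0, 0], "twist": [0, 0, 0.12]}, {"grip": 1, "translation": [0, 0, 0], "twist": [0, 0, 0.12]}, {"grip": 1, "translation": [0, 0, 0], "twist": [0, 0, 0.12]}, {"grip": 1, "translation": [0, 0, 0], "twist": [0, 0, 0.12]}, {"grip": 1, "translation": [0, 0, 0], "twist": [0, 0, 0.12]}])

```text
clock: 16.67
eef_pos: [415.0, -195.0, 188.7]
tcp_rot: [-3.136, 0.003, 0.786]
contact_force: [0.6, -0.5, -1.8]
opening: 0.69
```

Emit:
jog_arm(moves=[{"grip": 1, "translation": [0, 0, 0.01], "twist": [0, 0, 0.12]}, {"grip": 1, "translation": [0, 0, 0.01], "twist": [0, 0, 0.12]}, {"grip": 1, "translation": [0, 0, 0.01], "twist": [0, 0, 0.12]}, {"grip": 1, "translation": [0, 0, 0.01], "twist": [0, 0, 0.12]}, {"grip": 1, "translation": [0, 0, 0.01], "twist": [0, 0, 0.12]}, {"grip": 1, "translation": [0, 0, 0.01], "twist": [0, 0, 0.12]}, {"grip": 1, "translation": [0, 0, 0.01], "twist": [0, 0, 0.04]}, {"grip": 1, "translation": [0, 0, 0], "twist": [0, 0, 0]}, {"grip": 1, "translation": [0, 0, 0], "twist": [0, 0, 0]}])

```text
clock: 17.42
eef_pos: [414.4, -194.9, 118.6]
tcp_rot: [-3.139, 0.006, 0.033]
contact_force: [0.0, 0.6, -1.3]
opening: 0.689
```

```bash
python3 log.py 412 -196 110
python3 - <<'E'
from h import *
grab('wrist','w10');grab('scene','s10')
E
```

```text
17.42 [-0.44227, 0.25256, 2.07772, -0.0012, 0.81761, 1.09599] [ 414.4 -194.9  118.6] [-3.1395  0.006   0.0334] [ 0.   0.6 -1.3] 0.689
zt [-0.0061  0.0019 -1.    ] yt [ 0.0333 -0.9994 -0.0021]
tool delta [-2.4  1.   8.6]
```

View pics/w10.png

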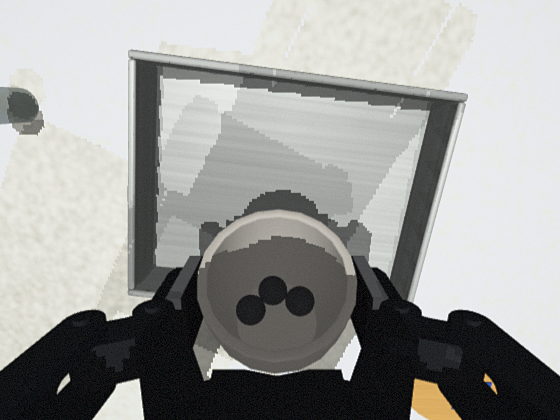

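View pics/s10.png

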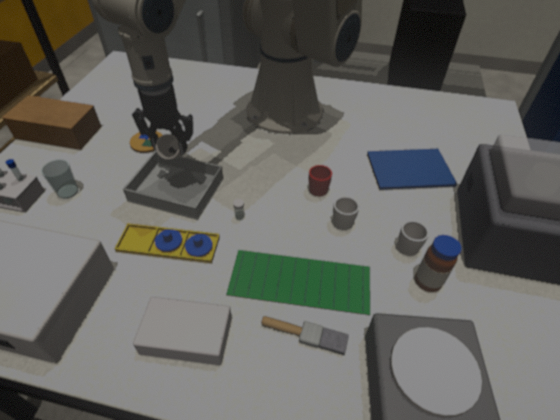

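Emit:
jog_arm(moves=[{"grip": 1, "translation": [0, 0, 0.009], "twist": [0, -0.06, 0]}, {"grip": 1, "translation": [0, 0, 0.009], "twist": [0, -0.08, 0]}, {"grip": 1, "translation": [0, 0, 0], "twist": [0, -0.09, 0]}, {"grip": 1, "translation": [0, 0, 0], "twist": [0, -0.09, 0]}, {"grip": 1, "translation": [0, 0, 0], "twist": [0, -0.08, 0]}, {"grip": 1, "translation": [0, 0, 0], "twist": [0, -0.07, 0]}, {"grip": 1, "translation": [0, 0, 0], "twist": [0, -0.06, 0]}, {"grip": 1, "translation": [0, 0, 0], "twist": [0, -0.06, 0]}, {"grip": 1, "translation": [0, 0, 0], "twist": [0, -0.06, 0]}, {"grip": 1, "translation": [0, 0, 0], "twist": [0, -0.06, 0]}])

```text
clock: 18.35
eef_pos: [415.1, -195.3, 102.1]
tcp_rot: [-3.141, 0.714, 0.033]
contact_force: [-0.7, -0.1, -1.9]
opening: 0.691
```

Emit:
jog_arm(moves=[{"grip": 1, "translation": [0, 0, 0], "twist": [0, -0.06, 0]}, {"grip": 1, "translation": [0, 0, 0], "twist": [0, -0.06, 0]}, {"grip": 1, "translation": [0, 0, 0], "twist": [0, -0.06, 0]}, {"grip": 1, "translation": [0, 0, 0], "twist": [0, -0.06, 0]}, {"grip": 1, "translation": [0, 0, 0], "twist": [0, -0.06, 0]}, {"grip": 1, "translation": [0, 0, 0], "twist": [0, -0.06, 0]}, {"grip": 1, "translation": [0, 0, 0], "twist": [0, -0.06, 0]}, {"grip": 1, "translation": [0, 0, 0], "twist": [0, -0.06, 0]}, {"grip": 1, "translation": [0, 0, 0], "twist": [0, -0.06, 0]}, {"grip": 1, "translation": [0, 0, 0], "twist": [0, -0.06, 0]}])

```text
clock: 19.18
eef_pos: [415.0, -195.3, 101.8]
tcp_rot: [-3.138, 1.314, 0.036]
contact_force: [-0.8, -0.5, -2.0]
opening: 0.693
```

```bash
python3 log.py 412 -196 110
python3 - <<'E'
from h import *
grab('wrist','w11');grab('scene','s11')
E
```

```text
19.18 [-0.24472, 1.01155, 1.39698, -0.29705, 2.0194, 1.3658] [ 415.  -195.3  101.8] [-3.1375  1.3137  0.0357] [-0.8 -0.5 -2. ] 0.693
zt [-0.9667 -0.0304 -0.2542] yt [ 0.0317 -0.9995 -0.001 ]
tool delta [-8.7  0.6  0.9]
```

View pics/w11.png

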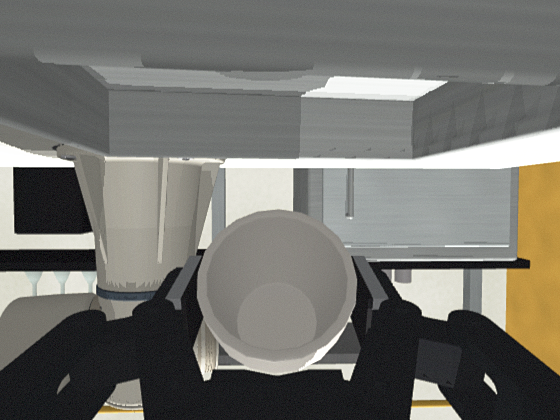

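View pics/s11.png

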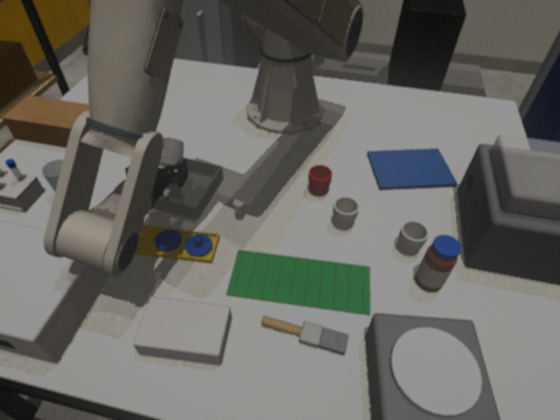

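Emit:
jog_arm(moves=[{"grip": 1, "translation": [0, 0, 0], "twist": [0, 0.12, 0]}, {"grip": 1, "translation": [0, 0, 0], "twist": [0, 0.12, 0]}, {"grip": 1, "translation": [0, 0, 0], "twist": [0, 0.12, 0]}, {"grip": 1, "translation": [0, 0, 0], "twist": [0, 0.12, 0]}, {"grip": 1, "translation": [0, 0, 0], "twist": [0, 0.12, 0]}, {"grip": 1, "translation": [0, 0, 0], "twist": [0, 0.12, 0]}, {"grip": 1, "translation": [0, 0, 0], "twist": [0, 0.12, 0]}, {"grip": 1, "translation": [0, 0, 0], "twist": [0, 0.12, 0]}, {"grip": 1, "translation": [0, 0, 0], "twist": [0, 0.12, 0]}, {"grip": 1, "translation": [0, 0, 0], "twist": [0, 0.12, 0]}])

```text
clock: 20.12
eef_pos: [415.5, -195.8, 103.8]
tcp_rot: [3.139, 0.102, 0.032]
contact_force: [-1.3, 0.1, -1.9]
opening: 0.695
```

Emit:
jog_arm(moves=[{"grip": 1, "translation": [0, 0, 0], "twist": [0, 0.11, 0]}, {"grip": 1, "translation": [0, 0, -0.03], "twist": [0, 0, -0.12]}, {"grip": 1, "translation": [0, 0, -0.03], "twist": [0, 0, -0.12]}, {"grip": 1, "translation": [0, 0, -0.03], "twist": [0, 0, -0.12]}, {"grip": 1, "translation": [0, 0, 0], "twist": [0, 0, -0.12]}, {"grip": 1, "translation": [0, 0, 0], "twist": [0, 0, -0.12]}, {"grip": 1, "translation": [0, 0, 0], "twist": [0, 0, -0.12]}, {"grip": 1, "translation": [0, 0, 0], "twist": [0, 0, -0.12]}, {"grip": 1, "translation": [0, 0, 0], "twist": [0, 0, -0.12]}, {"grip": 1, "translation": [0, 0, 0], "twist": [0, 0, -0.12]}])

```text
clock: 20.95
eef_pos: [414.5, -195.3, 192.9]
tcp_rot: [3.141, 0.001, 1.118]
contact_force: [0.1, -1.1, -1.7]
opening: 0.693
```

Emit:
jog_arm(moves=[{"grip": 1, "translation": [0, 0, 0], "twist": [0, 0, -0.12]}, {"grip": 1, "translation": [0, 0, 0], "twist": [0, 0, -0.12]}, {"grip": 1, "translation": [0, 0, 0], "twist": [0, 0, -0.12]}, {"grip": 1, "translation": [0, 0, 0], "twist": [0, 0, -0.12]}, {"grip": 1, "translation": [0, 0, 0], "twist": [0, 0, -0.12]}, {"grip": 1, "translation": [0, 0, 0], "twist": [0, 0, -0.12]}, {"grip": 1, "translation": [0, 0, 0], "twist": [0, 0, -0.12]}, {"grip": 1, "translation": [0, 0, 0], "twist": [0, 0, -0.12]}, {"grip": 1, "translation": [0, 0, 0], "twist": [0, 0, -0.12]}, {"grip": 1, "translation": [0, 0, 0], "twist": [0, 0, -0.12]}])

```text
clock: 21.78
eef_pos: [414.5, -195.3, 192.8]
tcp_rot: [-3.141, 0.001, 2.318]
contact_force: [-0.3, -0.6, -1.6]
opening: 0.69
```

Emit:
jog_arm(moves=[{"grip": 1, "translation": [0, 0, 0], "twist": [0, 0, -0.12]}, {"grip": 1, "translation": [0, 0, 0], "twist": [0, 0, -0.12]}, {"grip": 1, "translation": [0, 0, 0], "twist": [0, 0, -0.12]}, {"grip": 1, "translation": [0, 0, 0], "twist": [0, 0, -0.12]}, {"grip": 1, "translation": [0, 0, 0], "twist": [0, 0, -0.12]}, {"grip": 1, "translation": [0, 0, 0], "twist": [0, 0, -0.12]}, {"grip": 1, "translation": [0, 0, 0], "twist": [0, 0, -0.12]}, {"grip": 1, "translation": [0, 0, 0], "twist": [0, 0, -0.02]}, {"grip": 1, "translation": [0, 0, 0], "twist": [0, 0, 0]}])

```text
clock: 22.53
eef_pos: [414.4, -195.3, 192.5]
tcp_rot: [-3.141, -0.001, -3.113]
contact_force: [0.1, -0.4, -1.7]
opening: 0.697
```

```bash
python3 log.py 590 70 190
python3 - <<'E'
from h import *
grab('wrist','w12');grab('top','t12')
d=np.load('t12.npy');W=cloud('top',d)
for n,u,v in(('A',156,206),('B',208,229)):
    P=W[v-22:v+22,u-26:u+26].reshape(-1,3);k=P[(P[:,2]>58)&(P[:,2]<75)];print(n,cv2.minEnclosingCircle(k[:,:2].astype(np.float32)),len(k))
E
```

```text
22.53 [-0.44289, 0.13817, 2.01704, -0.00119, 0.98677, -2.04134] [ 414.4 -195.3  192.5] [-3.1409e+00 -8.0000e-04 -3.1133e+00] [ 0.1 -0.4 -1.7] 0.697
zt [-8.e-04 -7.e-04 -1.e+00] yt [-2.830e-02  9.996e-01 -7.000e-04]
tool delta [-183.   260.2    2.2]
A ((478.5957336425781, 399.261474609375), 29.88844108581543) 127
B ((437.7254943847656, 244.14633178710938), 30.05081558227539) 152
```

View pics/w12.png

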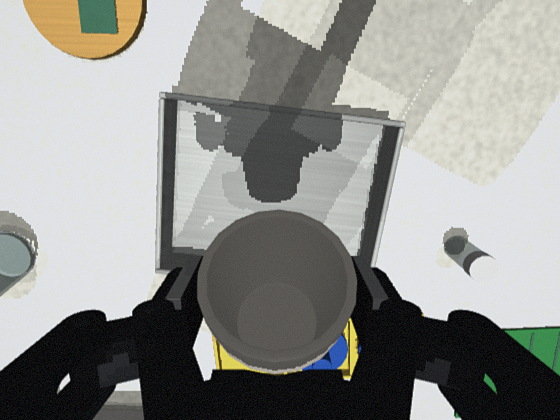

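View pics/t12.png

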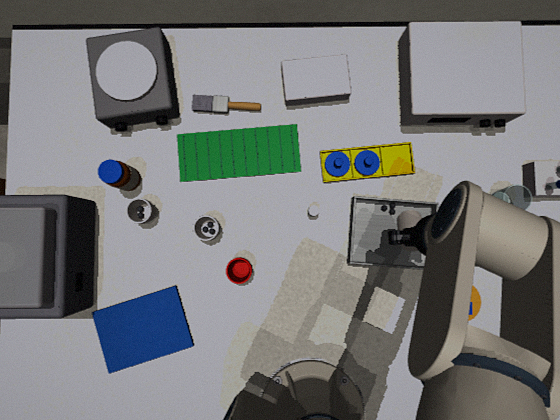

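Emit:
jog_arm(moves=[{"grip": 1, "translation": [-0.0217, 0.0295, 0], "twist": [0, 0, 0]}, {"grip": 1, "translation": [-0.0217, 0.0295, 0], "twist": [0, 0, 0]}, {"grip": 1, "translation": [-0.0217, 0.0295, 0], "twist": [0, 0, 0]}, {"grip": 1, "translation": [-0.0217, 0.0295, 0], "twist": [0, 0, 0]}, {"grip": 1, "translation": [-0.0217, 0.0295, 0], "twist": [0, 0, 0]}, {"grip": 1, "translation": [-0.0217, 0.0295, 0], "twist": [0, 0, 0]}, {"grip": 1, "translation": [-0.0217, 0.0295, 0], "twist": [0, 0, 0]}, {"grip": 1, "translation": [-0.0217, 0.0295, 0], "twist": [0, 0, 0]}, {"grip": 1, "translation": [-0.0217, 0.0295, 0], "twist": [0, 0, 0]}, {"grip": 1, "translation": [0, 0, 0], "twist": [0, 0, 0.028]}])

```text
clock: 23.47
eef_pos: [605.2, 81.2, 191.5]
tcp_rot: [3.139, 0.001, -3.139]
contact_force: [-1.0, 0.1, -0.6]
opening: 0.695
```

Emit:
jog_arm(moves=[{"grip": 1, "translation": [0, 0, 0], "twist": [0, 0.11, 0]}, {"grip": 1, "translation": [0, 0, 0], "twist": [0, 0.11, 0]}, {"grip": 1, "translation": [0, 0, 0], "twist": [0, 0.11, 0]}, {"grip": 1, "translation": [0, 0, 0], "twist": [0, 0.11, 0]}, {"grip": 1, "translation": [0, 0, 0], "twist": [0, 0.11, 0]}, {"grip": 1, "translation": [0, 0, 0], "twist": [0, 0.11, 0]}, {"grip": 1, "translation": [0, 0, 0], "twist": [0, 0.11, 0]}, {"grip": 1, "translation": [0, 0, 0], "twist": [0, 0.1, 0]}, {"grip": 1, "translation": [0, 0, 0], "twist": [0, 0, 0]}, {"grip": 1, "translation": [0, 0, 0], "twist": [0, 0, 0]}])

```text
clock: 24.3
eef_pos: [601.5, 75.9, 188.5]
tcp_rot: [-3.139, -0.874, 3.14]
contact_force: [-0.3, -0.6, 0.1]
opening: 0.692
```

```bash
python3 log.py 602 75 80
python3 - <<'E'
from h import *
d=np.load('top0.npy');W=cloud('top',d)
P=W[55:105,282:350].reshape(-1,3); print('box',P[P[:,2]>10].min(0),P[P[:,2]>10].max(0),np.median(P[:,2]))
P=W[180:250,345:440].reshape(-1,3);
E
```

```text
24.3 [0.08653, 0.87647, 1.10031, 0.07244, 2.03554, -1.48186] [601.5  75.9 188.5] [-3.1391 -0.8735  3.1404] [-0.3 -0.6  0.1] 0.692
zt [-0.7666 -0.0016 -0.6421] yt [-7.0e-04  1.0e+00 -1.6e-03]
tool delta [-83.5  -0.8  69.3]
box [410.88966125 -99.32155424  10.04713594] [ 853.23218635   73.40492227 1095.27634448] 48.92008541552184
```

Emit:
jog_arm(moves=[{"grip": 1, "translation": [-0.021, 0, 0.0173], "twist": [0, 0, 0]}, {"grip": 1, "translation": [-0.021, 0, 0.0173], "twist": [0, 0, 0]}, {"grip": 1, "translation": [-0.021, 0, 0.0173], "twist": [0, 0, 0]}, {"grip": 1, "translation": [-0.021, 0, 0.0173], "twist": [0, 0.004, 0]}, {"grip": 1, "translation": [0, 0, 0], "twist": [0, 0, 0]}, {"grip": 1, "translation": [0, 0, 0], "twist": [0, 0, 0]}, {"grip": 1, "translation": [0, 0, 0], "twist": [0, 0, 0]}])

```text
clock: 24.88
eef_pos: [603.4, 76.2, 85.0]
tcp_rot: [-3.142, -0.873, -3.14]
contact_force: [0.5, 0.2, 0.7]
opening: 0.69
```

```bash
python3 log.py 602 75 47;python3 - <<'E'
from h import *
grab('wrist','w13');grab('scene','s13')
E
```

```text
24.88 [0.08663, 0.98635, 1.11917, 0.06875, 1.90631, -1.49353] [603.4  76.2  85. ] [-3.1416 -0.8727 -3.1398] [0.5 0.2 0.7] 0.69
zt [-0.7661 -0.0014 -0.6427] yt [-0.0018  1.     -0.    ]
tool delta [-28.2  -1.2  25.4]
```

View pics/s13.png

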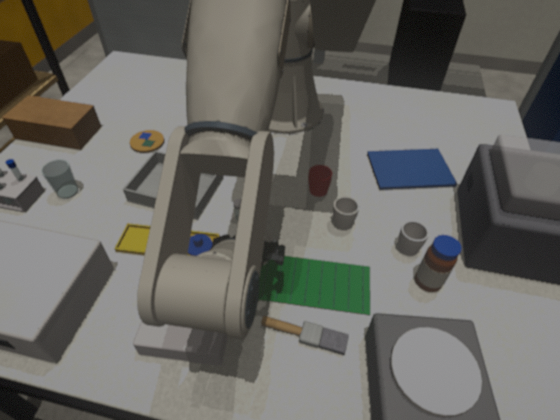

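Emit:
jog_arm(moves=[{"grip": 1, "translation": [-0.012, 0, 0.0105], "twist": [0, 0, 0]}, {"grip": 1, "translation": [-0.008, 0, 0.0075], "twist": [0, 0, 0]}, {"grip": 1, "translation": [-0.006, 0, 0.0055], "twist": [0, 0, 0]}, {"grip": 1, "translation": [-0.002, 0, 0.0017], "twist": [0, 0, 0]}, {"grip": 1, "translation": [0, 0, 0], "twist": [0, 0, 0]}, {"grip": 1, "translation": [0, 0, 0], "twist": [0, 0, 0]}, {"grip": 1, "translation": [0, 0, 0], "twist": [0, 0, 0]}])

```text
clock: 25.57
eef_pos: [600.2, 76.0, 45.3]
tcp_rot: [-3.142, -0.88, -3.14]
contact_force: [-1.8, -0.6, 8.2]
opening: 0.691
```

```bash
python3 log.py 602 75 45;python3 - <<'E'
from h import *
grab('wrist','w14')
E
```

```text
25.57 [0.08659, 1.03263, 1.12269, 0.06796, 1.86385, -1.49717] [600.2  76.   45.3] [-3.1415 -0.88   -3.1396] [-1.8 -0.6  8.2] 0.691
zt [-0.7707 -0.0016 -0.6372] yt [-2.1e-03  1.0e+00 -1.0e-04]
tool delta [-1.3 -1.  -1.2]
```

View pics/w14.png

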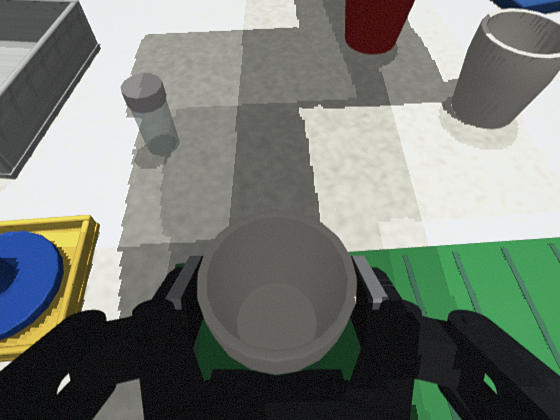

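Emit:
jog_arm(moves=[{"grip": -0.8, "translation": [0, 0, 0], "twist": [0, 0, 0]}, {"grip": -0.8, "translation": [0, 0, 0], "twist": [0, 0, 0]}, {"grip": -0.8, "translation": [0, 0, 0], "twist": [0, 0, 0]}, {"grip": -0.8, "translation": [0, 0, -0.015], "twist": [0, 0, 0]}, {"grip": -0.8, "translation": [0, 0, -0.03], "twist": [0, 0, 0]}, {"grip": -0.8, "translation": [0, 0, -0.035], "twist": [0, 0, 0]}, {"grip": -0.8, "translation": [0, 0, -0.035], "twist": [0, 0, 0]}, {"grip": -1, "translation": [0, 0, -0.035], "twist": [0, 0, 0]}, {"grip": -1, "translation": [0, 0, 0], "twist": [0, 0, 0]}, {"grip": -1, "translation": [0, 0, 0], "twist": [0, 0, 0]}], squeeze=50)

```text
clock: 26.45
eef_pos: [717.8, 76.3, 140.9]
tcp_rot: [3.141, -0.873, -3.139]
contact_force: [-0.5, -0.2, -1.2]
opening: 1.0
```

```bash
python3 log.py;python3 - <<'E'
from h import *
grab('wrist','w15');grab('top','t15')
E
```

```text
26.45 [0.07652, 1.13882, 0.66447, 0.07153, 2.20899, -1.48032] [717.8  76.3 140.9] [ 3.1411 -0.8733 -3.1394] [-0.5 -0.2 -1.2] 1.0
zt [-0.7665 -0.0012 -0.6423] yt [-1.8e-03  1.0e+00  3.0e-04]
```

View pics/w15.png

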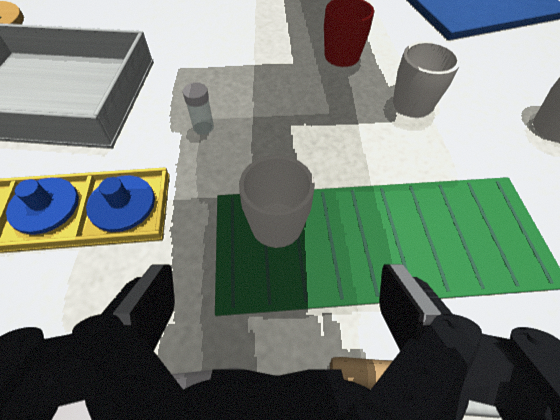

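View pics/t15.png

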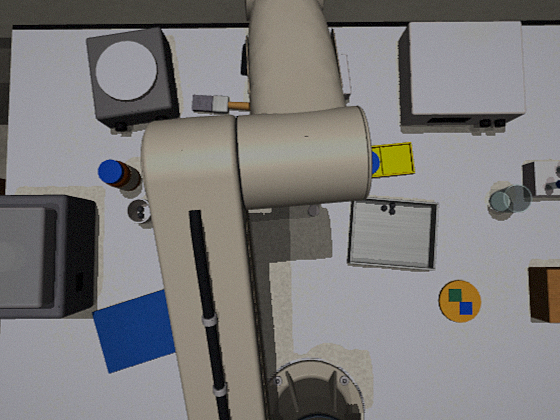

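Run:
```python
import cv2
im=cv2.imread('pics/t15.png')[185:280,335:450];cv2.imwrite('pics/c15.png',cv2.resize(im,None,fx=6,fy=6,interpolation=cv2.INTER_CUBIC))
im=cv2.imread('pics/s13.png')[140:220,110:240];
```

```text
(no output)
```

View pics/c15.png

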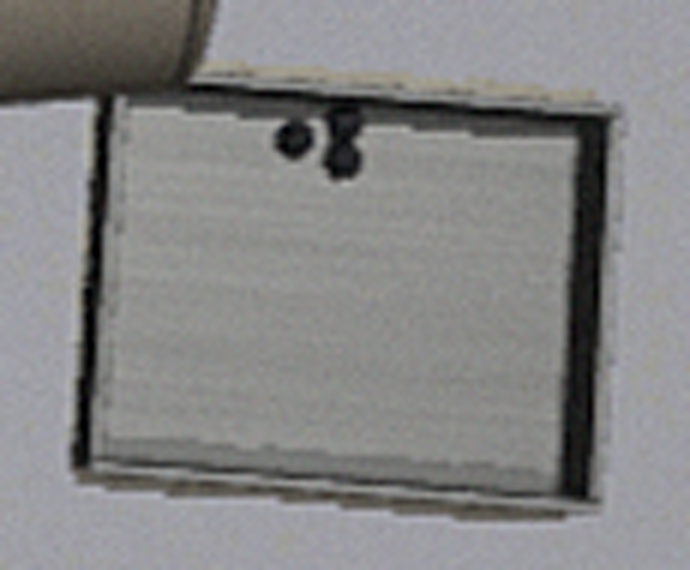

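Emit:
jog_arm(moves=[{"grip": -1, "translation": [0.0139, 0.021, 0.0242], "twist": [0, 0, 0]}, {"grip": -1, "translation": [0.0139, 0.021, 0.0242], "twist": [0, 0, 0]}, {"grip": -1, "translation": [0.0139, 0.021, 0.0242], "twist": [0, 0, 0]}, {"grip": -1, "translation": [0.0139, 0.021, 0.0242], "twist": [0, 0, 0]}, {"grip": -1, "translation": [0.0139, 0.021, 0.0242], "twist": [0, 0, 0]}, {"grip": -1, "translation": [0.0139, 0.021, 0.0242], "twist": [0, 0, 0]}, {"grip": -1, "translation": [0.0139, 0.021, 0.0242], "twist": [0, 0, 0]}, {"grip": -1, "translation": [0.0139, 0.021, 0.0242], "twist": [0, 0, 0]}, {"grip": -1, "translation": [0, 0, 0], "twist": [0, 0, 0]}, {"grip": -1, "translation": [0, 0, 0], "twist": [0, 0, 0]}])

```text
clock: 27.38
eef_pos: [492.9, 244.2, 101.8]
tcp_rot: [-3.14, -0.88, -3.139]
contact_force: [-0.5, -1.0, 0.6]
opening: 1.0
```

```bash
python3 log.py 425 244.2 41.5;python3 - <<'E'
from h import *
c=grab('wrist','w16')[2]
print(proj('wrist',[438.5,244.2,65],c))
E
```

```text
27.38 [0.3119, 0.86808, 1.33988, 0.24023, 1.78436, -1.31852] [492.9 244.2 101.8] [-3.1397 -0.8804 -3.1386] [-0.5 -1.   0.6] 1.0
zt [-0.771  -0.0043 -0.6369] yt [-0.0045  1.     -0.0012]
tool delta [-3.2  0.3 90.8]
(np.float64(277.923849267394), np.float64(212.78446630268022))
```

View pics/w16.png

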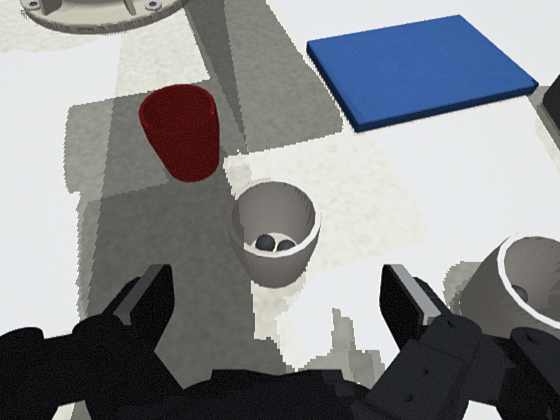

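Emit:
jog_arm(moves=[{"grip": -1, "translation": [-0.0015, 0, 0.03], "twist": [0, 0, 0]}, {"grip": -1, "translation": [-0.0015, 0, 0.03], "twist": [0, 0, 0]}, {"grip": -1, "translation": [-0.001, 0, 0.019], "twist": [0, 0, 0]}, {"grip": -1, "translation": [0, 0, 0.009], "twist": [0, 0, 0]}, {"grip": -1, "translation": [0, 0, 0], "twist": [0, 0, 0]}, {"grip": -1, "translation": [0, 0, 0], "twist": [0, 0, 0]}])

```text
clock: 27.93
eef_pos: [431.9, 243.3, 43.1]
tcp_rot: [3.141, -0.876, -3.14]
contact_force: [0.5, -0.3, -0.1]
opening: 0.997
```

```bash
python3 log.py 426 244.2 41.5;python3 - <<'E'
from h import *
c=grab('wrist','w17')[2]
E
```

```text
27.93 [0.33506, 0.87377, 1.50029, 0.2548, 1.61446, -1.34113] [431.9 243.3  43.1] [ 3.1415 -0.8764 -3.1402] [ 0.5 -0.3 -0.1] 0.997
zt [-0.7685 -0.0009 -0.6399] yt [-1.3e-03  1.0e+00  1.0e-04]
tool delta [2.6 0.9 5.5]
```

View pics/w17.png

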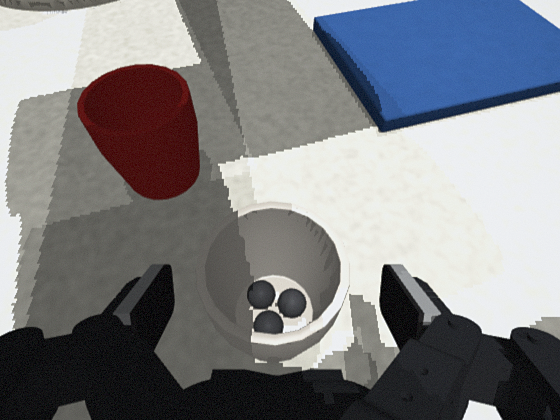

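Emit:
jog_arm(moves=[{"grip": -1, "translation": [0.002, 0.0005, 0.005], "twist": [0, 0, 0]}, {"grip": -1, "translation": [0, 0, 0], "twist": [0, 0, 0]}, {"grip": 1, "translation": [0, 0, 0], "twist": [0, 0, 0]}, {"grip": 1, "translation": [0, 0, 0], "twist": [0, 0, 0]}, {"grip": 1, "translation": [0, 0, 0], "twist": [0, 0, 0]}, {"grip": 1, "translation": [0, 0, 0], "twist": [0, 0, 0]}, {"grip": 1, "translation": [0, 0, 0], "twist": [0, 0, 0]}], squeeze=60)

```text
clock: 28.57
eef_pos: [426.2, 244.3, 41.7]
tcp_rot: [3.141, -0.876, -3.139]
contact_force: [2.9, -0.8, 5.8]
opening: 0.675
```

```bash
python3 log.py 426 244.2 41.5;python3 - <<'E'
from h import *
c=grab('wrist','w18')[2]
E
```

```text
28.57 [0.339, 0.87029, 1.51318, 0.25718, 1.60463, -1.34159] [426.2 244.3  41.7] [ 3.1411 -0.8763 -3.1391] [ 2.9 -0.8  5.8] 0.675
zt [-0.7684 -0.0014 -0.64  ] yt [-2.1e-03  1.0e+00  3.0e-04]
tool delta [-0.  -0.1  0.3]
```

View pics/w18.png

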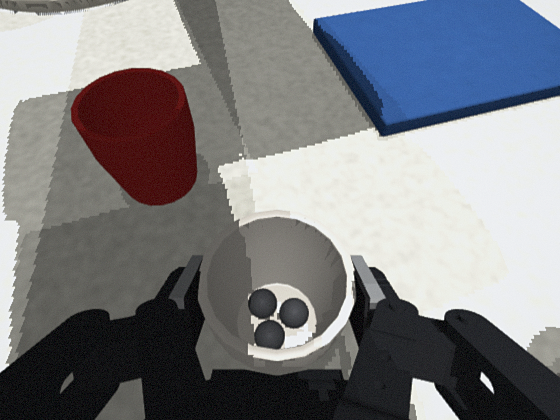

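Emit:
jog_arm(moves=[{"grip": 1, "translation": [0.0076, 0, -0.0064], "twist": [0, 0, 0]}, {"grip": 1, "translation": [0.0229, 0, -0.0193], "twist": [0, 0, 0]}, {"grip": 1, "translation": [0.0229, 0, -0.0193], "twist": [0, 0, 0]}, {"grip": 1, "translation": [0.0229, 0, -0.0193], "twist": [0, 0, 0]}, {"grip": 1, "translation": [0.0229, 0, -0.0193], "twist": [0, 0, 0]}, {"grip": 1, "translation": [0.0153, 0, -0.0129], "twist": [0, 0, 0]}, {"grip": 1, "translation": [0, 0, 0], "twist": [0, 0, 0]}, {"grip": 1, "translation": [0, 0, 0], "twist": [0, 0, 0]}])

```text
clock: 29.28
eef_pos: [427.1, 244.4, 191.6]
tcp_rot: [3.14, -0.874, -3.139]
contact_force: [-0.2, 0.5, -1.6]
opening: 0.672
```

```bash
python3 log.py;python3 - <<'E'
from h import *
c=grab('wrist','w19')[2]
grab('scene','s19')
E
```

```text
29.28 [0.33881, 0.67622, 1.48965, 0.26458, 1.8127, -1.28552] [427.1 244.4 191.6] [ 3.1404 -0.874  -3.1387] [-0.2  0.5 -1.6] 0.672
zt [-0.7669 -0.0011 -0.6417] yt [-2.e-03  1.e+00  8.e-04]
```

View pics/w19.png

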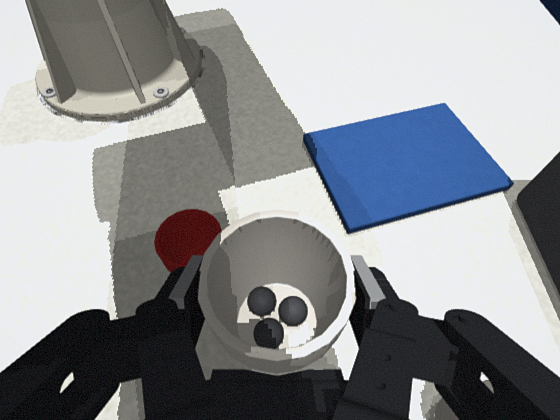

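View pics/s19.png

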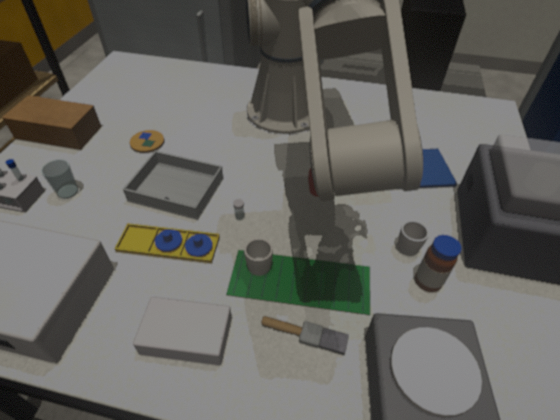

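Emit:
jog_arm(moves=[{"grip": 1, "translation": [0, 0, 0], "twist": [0, -0.06, 0]}, {"grip": 1, "translation": [0, 0, 0], "twist": [0, -0.1, 0]}, {"grip": 1, "translation": [0, 0, 0], "twist": [0, -0.1, 0]}, {"grip": 1, "translation": [0, 0, 0], "twist": [0, -0.1, 0]}, {"grip": 1, "translation": [0, 0, 0], "twist": [0, -0.11, 0]}, {"grip": 1, "translation": [0, 0, 0], "twist": [0, -0.11, 0]}, {"grip": 1, "translation": [0, 0, 0], "twist": [0, -0.11, 0]}, {"grip": 1, "translation": [0, 0, 0], "twist": [0, -0.11, 0]}, {"grip": 1, "translation": [0, 0, 0], "twist": [0, -0.074, 0]}, {"grip": 1, "translation": [0, 0, 0], "twist": [0, 0, 0]}])

```text
clock: 30.22
eef_pos: [423.5, 243.3, 189.8]
tcp_rot: [-3.14, -0.003, -3.138]
contact_force: [-0.0, -0.5, -2.6]
opening: 0.674
```

Emit:
jog_arm(moves=[{"grip": 1, "translation": [0.0015, -0.02, 0], "twist": [0, 0, 0]}, {"grip": 1, "translation": [0.0027, -0.037, 0], "twist": [0, 0, 0]}, {"grip": 1, "translation": [0.0027, -0.037, 0], "twist": [0, 0, 0]}, {"grip": 1, "translation": [0.0027, -0.037, 0], "twist": [0, 0, 0]}, {"grip": 1, "translation": [0.0027, -0.037, 0], "twist": [0, 0, 0]}, {"grip": 1, "translation": [0.0027, -0.037, 0], "twist": [0, 0, 0]}, {"grip": 1, "translation": [0.0027, -0.037, 0], "twist": [0, 0, 0]}, {"grip": 1, "translation": [0.0027, -0.037, 0], "twist": [0, 0, 0]}, {"grip": 1, "translation": [0.0027, -0.037, 0], "twist": [0, 0, 0]}, {"grip": 1, "translation": [0.0027, -0.037, 0], "twist": [0, 0, 0]}])

```text
clock: 31.05
eef_pos: [400.8, -110.5, 190.2]
tcp_rot: [3.139, -0.007, -3.14]
contact_force: [1.6, -0.1, -2.4]
opening: 0.672
```

```bash
python3 log.py 395 -196 190
```

```text
31.05 [-0.27303, 0.07639, 2.09497, 0.00043, 0.97715, -1.84603] [ 400.8 -110.5  190.2] [ 3.1394 -0.0066 -3.1396] [ 1.6 -0.1 -2.4] 0.672
zt [-0.0066  0.0022 -1.    ] yt [-0.002   1.      0.0022]
tool delta [  5.9 -85.4   0. ]
```

Emit:
jog_arm(moves=[{"grip": 1, "translation": [0.002, -0.034, 0], "twist": [0, 0, 0]}, {"grip": 1, "translation": [0.002, -0.032, 0], "twist": [0, 0, 0]}, {"grip": 1, "translation": [0.001, -0.02, 0], "twist": [0, 0, 0]}, {"grip": 1, "translation": [0, 0, 0], "twist": [0, 0, 0.1]}, {"grip": 1, "translation": [0, 0, 0], "twist": [0, 0, 0.12]}, {"grip": 1, "translation": [0, 0, 0], "twist": [0, 0, 0.12]}, {"grip": 1, "translation": [0, 0, 0], "twist": [0, 0, 0.12]}, {"grip": 1, "translation": [0, 0, 0], "twist": [0, 0, 0.12]}, {"grip": 1, "translation": [0, 0, 0], "twist": [0, 0, 0.12]}, {"grip": 1, "translation": [0, 0, 0], "twist": [0, 0, 0.12]}])

```text
clock: 31.88
eef_pos: [396.4, -194.8, 189.8]
tcp_rot: [-3.139, -0.007, 2.317]
contact_force: [0.9, 0.1, -2.4]
opening: 0.671
```

Emit:
jog_arm(moves=[{"grip": 1, "translation": [0, 0, 0], "twist": [0, 0, 0.12]}, {"grip": 1, "translation": [0, 0, 0], "twist": [0, 0, 0.12]}, {"grip": 1, "translation": [0, 0, 0], "twist": [0, 0, 0.12]}, {"grip": 1, "translation": [0, 0, 0], "twist": [0, 0, 0.12]}, {"grip": 1, "translation": [0, 0, 0], "twist": [0, 0, 0.12]}, {"grip": 1, "translation": [0, 0, 0], "twist": [0, 0, 0.12]}, {"grip": 1, "translation": [0, 0, 0], "twist": [0, 0, 0.12]}, {"grip": 1, "translation": [0, 0, 0], "twist": [0, 0, 0.12]}, {"grip": 1, "translation": [0, 0, 0], "twist": [0, 0, 0.12]}, {"grip": 1, "translation": [0, 0, 0], "twist": [0, 0, 0.12]}])

```text
clock: 32.72
eef_pos: [396.4, -194.7, 189.8]
tcp_rot: [-3.134, 0.0, 1.117]
contact_force: [-0.3, 0.1, -2.2]
opening: 0.673
```

Emit:
jog_arm(moves=[{"grip": 1, "translation": [0, 0, 0.012], "twist": [0, 0, 0.12]}, {"grip": 1, "translation": [0, 0, 0.012], "twist": [0, 0, 0.12]}, {"grip": 1, "translation": [0, 0, 0.012], "twist": [0, 0, 0.12]}, {"grip": 1, "translation": [0, 0, 0.012], "twist": [0, 0, 0.12]}, {"grip": 1, "translation": [0, 0, 0.012], "twist": [0, 0, 0.12]}, {"grip": 1, "translation": [0, 0, 0.012], "twist": [0, 0, 0.12]}, {"grip": 1, "translation": [0, 0, 0.012], "twist": [0, 0, 0.12]}, {"grip": 1, "translation": [0, 0, 0], "twist": [0, 0, 0.12]}, {"grip": 1, "translation": [0, 0, 0], "twist": [0, 0, 0.12]}, {"grip": 1, "translation": [0, 0, 0], "twist": [0, 0, 0]}])

```text
clock: 33.55
eef_pos: [396.0, -194.7, 105.6]
tcp_rot: [-3.138, 0.007, 0.038]
contact_force: [-0.5, -0.4, -2.5]
opening: 0.672
```

```bash
python3 log.py 395 -196 102;python3 - <<'E'
from h import *
c=grab('wrist','w20')[2]
E
```

```text
33.55 [-0.46004, 0.25247, 2.11979, -0.00062, 0.77666, 1.07347] [ 396.  -194.7  105.6] [-3.1385  0.0066  0.0377] [-0.5 -0.4 -2.5] 0.672
zt [-0.0068  0.0029 -1.    ] yt [ 0.0377 -0.9993 -0.0031]
tool delta [-1.   1.3  3.6]
```

View pics/w20.png

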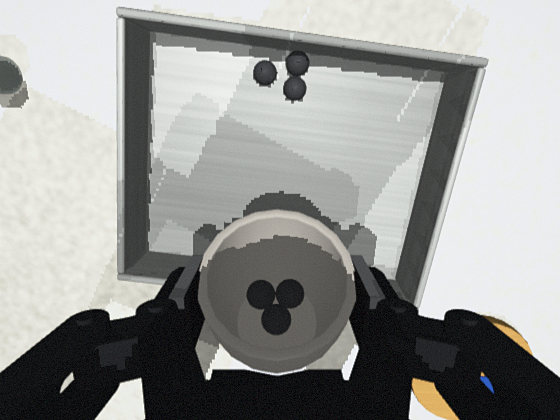

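Emit:
jog_arm(moves=[{"grip": 1, "translation": [0, 0, 0.002], "twist": [0, -0.06, 0]}, {"grip": 1, "translation": [0, 0, 0], "twist": [0, -0.08, 0]}, {"grip": 1, "translation": [0, 0, 0], "twist": [0, -0.09, 0]}, {"grip": 1, "translation": [0, 0, 0], "twist": [0, -0.09, 0]}, {"grip": 1, "translation": [0, 0, 0], "twist": [0, -0.08, 0]}, {"grip": 1, "translation": [0, 0, 0], "twist": [0, -0.07, 0]}, {"grip": 1, "translation": [0, 0, 0], "twist": [0, -0.06, 0]}, {"grip": 1, "translation": [0, 0, 0], "twist": [0, -0.06, 0]}, {"grip": 1, "translation": [0, 0, 0], "twist": [0, -0.06, 0]}, {"grip": 1, "translation": [0, 0, 0], "twist": [0, -0.06, 0]}])

```text
clock: 34.43
eef_pos: [397.1, -194.8, 104.6]
tcp_rot: [-3.136, 0.716, 0.051]
contact_force: [0.2, 0.2, -1.5]
opening: 0.673
```

Emit:
jog_arm(moves=[{"grip": 1, "translation": [0, 0, 0], "twist": [0, -0.06, 0]}, {"grip": 1, "translation": [0, 0, 0], "twist": [0, -0.06, 0]}, {"grip": 1, "translation": [0, 0, 0], "twist": [0, -0.06, 0]}, {"grip": 1, "translation": [0, 0, 0], "twist": [0, -0.06, 0]}, {"grip": 1, "translation": [0, 0, 0], "twist": [0, -0.06, 0]}, {"grip": 1, "translation": [0, 0, 0], "twist": [0, -0.06, 0]}, {"grip": 1, "translation": [0, 0, 0], "twist": [0, -0.06, 0]}, {"grip": 1, "translation": [0, 0, 0], "twist": [0, -0.06, 0]}, {"grip": 1, "translation": [0, 0, 0], "twist": [0, -0.06, 0]}, {"grip": 1, "translation": [0, 0, 0], "twist": [0, -0.06, 0]}])

```text
clock: 35.27
eef_pos: [397.0, -194.8, 104.2]
tcp_rot: [-3.117, 1.316, 0.068]
contact_force: [-0.7, 0.1, -1.9]
opening: 0.669
```

```bash
python3 log.py 395 -196 102;python3 - <<'E'
from h import *
c=grab('wrist','w21')[2]
E
```

```text
35.27 [-0.24531, 0.99078, 1.44707, -0.30547, 1.99139, 1.36179] [ 397.  -194.8  104.2] [-3.1165  1.3159  0.0682] [-0.7  0.1 -1.9] 0.669
zt [-0.9669 -0.0409 -0.252 ] yt [ 0.044  -0.999  -0.0063]
tool delta [1.7 1.1 2.5]
```

View pics/w21.png

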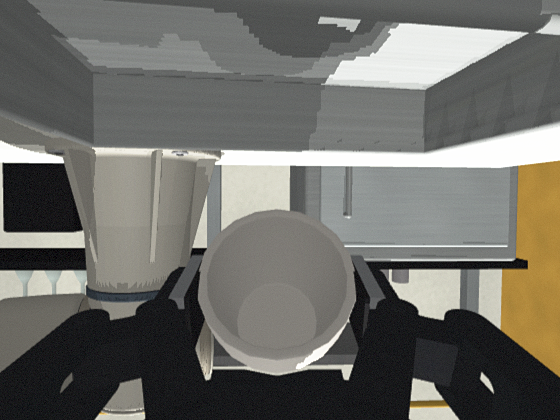

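Empty. Reverse.

Emit:
jog_arm(moves=[{"grip": 1, "translation": [0, 0, 0], "twist": [0, 0.12, 0]}, {"grip": 1, "translation": [0, 0, 0], "twist": [0, 0.12, 0]}, {"grip": 1, "translation": [0, 0, 0], "twist": [0, 0.12, 0]}, {"grip": 1, "translation": [0, 0, 0], "twist": [0, 0.12, 0]}, {"grip": 1, "translation": [0, 0, 0], "twist": [0, 0.12, 0]}, {"grip": 1, "translation": [0, 0, 0], "twist": [0, 0.12, 0]}, {"grip": 1, "translation": [0, 0, 0], "twist": [0, 0.12, 0]}, {"grip": 1, "translation": [0, 0, 0], "twist": [0, 0.12, 0]}, {"grip": 1, "translation": [0, 0, 0], "twist": [0, 0.12, 0]}, {"grip": 1, "translation": [0, 0, 0], "twist": [0, 0.12, 0]}])

```text
clock: 36.15
eef_pos: [397.5, -195.3, 106.0]
tcp_rot: [3.141, 0.105, 0.047]
contact_force: [0.3, -0.7, -2.1]
opening: 0.672
```

Emit:
jog_arm(moves=[{"grip": 1, "translation": [0, 0, 0], "twist": [0, 0.11, 0]}, {"grip": 1, "translation": [0, 0, -0.03], "twist": [0, 0, -0.12]}, {"grip": 1, "translation": [0, 0, -0.03], "twist": [0, 0, -0.12]}, {"grip": 1, "translation": [0, 0, -0.03], "twist": [0, 0, -0.12]}, {"grip": 1, "translation": [0, 0, 0], "twist": [0, 0, -0.12]}, {"grip": 1, "translation": [0, 0, 0], "twist": [0, 0, -0.12]}, {"grip": 1, "translation": [0, 0, 0], "twist": [0, 0, -0.12]}, {"grip": 1, "translation": [0, 0, 0], "twist": [0, 0, -0.12]}, {"grip": 1, "translation": [0, 0, 0], "twist": [0, 0, -0.12]}, {"grip": 1, "translation": [0, 0, 0], "twist": [0, 0, -0.12]}])

```text
clock: 36.98
eef_pos: [396.8, -194.8, 195.1]
tcp_rot: [-3.139, 0.001, 1.133]
contact_force: [-0.6, -0.6, -1.7]
opening: 0.667
```

Emit:
jog_arm(moves=[{"grip": 1, "translation": [0, 0, 0], "twist": [0, 0, -0.12]}, {"grip": 1, "translation": [0, 0, 0], "twist": [0, 0, -0.12]}, {"grip": 1, "translation": [0, 0, 0], "twist": [0, 0, -0.12]}, {"grip": 1, "translation": [0, 0, 0], "twist": [0, 0, -0.12]}, {"grip": 1, "translation": [0, 0, 0], "twist": [0, 0, -0.12]}, {"grip": 1, "translation": [0, 0, 0], "twist": [0, 0, -0.12]}, {"grip": 1, "translation": [0, 0, 0], "twist": [0, 0, -0.12]}, {"grip": 1, "translation": [0, 0, 0], "twist": [0, 0, -0.12]}, {"grip": 1, "translation": [0, 0, 0], "twist": [0, 0, -0.12]}, {"grip": 1, "translation": [0, 0, 0], "twist": [0, 0, -0.12]}])

```text
clock: 37.82
eef_pos: [396.7, -194.8, 195.0]
tcp_rot: [-3.14, -0.002, 2.333]
contact_force: [0.5, -0.6, -0.6]
opening: 0.67
```

Emit:
jog_arm(moves=[{"grip": 1, "translation": [0, 0, 0], "twist": [0, 0, -0.12]}, {"grip": 1, "translation": [0, 0, 0], "twist": [0, 0, -0.12]}, {"grip": 1, "translation": [0, 0, 0], "twist": [0, 0, -0.12]}, {"grip": 1, "translation": [0, 0, 0], "twist": [0, 0, -0.12]}, {"grip": 1, "translation": [0, 0, 0], "twist": [0, 0, -0.12]}, {"grip": 1, "translation": [0, 0, 0], "twist": [0, 0, -0.12]}, {"grip": 1, "translation": [0, 0, 0], "twist": [0, 0, -0.09]}, {"grip": 1, "translation": [0, 0, 0], "twist": [0, 0, 0]}, {"grip": 1, "translation": [0, 0, 0], "twist": [0, 0, 0]}])

```text
clock: 38.57
eef_pos: [396.7, -194.9, 195.0]
tcp_rot: [3.141, -0.003, 3.133]
contact_force: [-0.3, 0.7, -1.8]
opening: 0.667
```

```bash
python3 log.py 599 172 190;python3 - <<'E'
from h import *
c=grab('wrist','w22')[2]
grab('top','t22')
d=np.load('t22.npy');W=cloud('top',d)
for n,u,v in(('A',140,212),):
    P=W[v-22:v+22,u-26:u+26].reshape(-1,3);k=P[(P[:,2]>58)&(P[:,2]<75)];print(n,cv2.minEnclosingCircle(k[:,:2].astype(np.float32)),len(k))
P=W.reshape(-1,3);k=P[(P[:,2]>62)&(P[:,2]<75)&(abs(P[:,0]-613)<50)&(abs(P[:,1]-76)<50)];print('P1',cv2.minEnclosingCircle(k[:,:2].astype(np.float32)),len(k))
E
```

```text
38.57 [-0.45926, 0.11017, 2.04357, -0.00105, 0.99051, -2.02066] [ 396.7 -194.9  195. ] [ 3.1412e+00 -2.8000e-03  3.1328e+00] [-0.3  0.7 -1.8] 0.667
zt [-2.8e-03  4.0e-04 -1.0e+00] yt [8.8e-03 1.0e+00 4.0e-04]
tool delta [-199.   368.6    4.6]
A ((478.63275146484375, 400.56939697265625), 30.66332244873047) 168
P1 ((611.7904052734375, 78.48534393310547), 29.84364128112793) 156
```

View pics/t22.png

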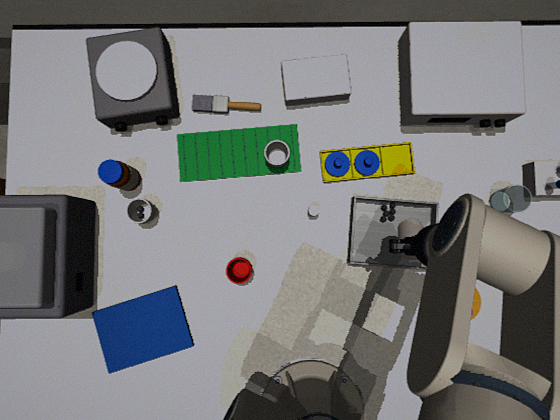

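Emit:
jog_arm(moves=[{"grip": 1, "translation": [-0.0166, 0.031, 0], "twist": [0, 0, 0]}, {"grip": 1, "translation": [-0.0166, 0.031, 0], "twist": [0, 0, 0]}, {"grip": 1, "translation": [-0.0166, 0.031, 0], "twist": [0, 0, 0]}, {"grip": 1, "translation": [-0.0166, 0.031, 0], "twist": [0, 0, 0]}, {"grip": 1, "translation": [-0.0166, 0.031, 0], "twist": [0, 0, 0]}, {"grip": 1, "translation": [-0.0166, 0.031, 0], "twist": [0, 0, 0]}, {"grip": 1, "translation": [-0.0166, 0.031, 0], "twist": [0, 0, 0]}, {"grip": 1, "translation": [-0.0166, 0.031, 0], "twist": [0, 0, 0]}, {"grip": 1, "translation": [-0.0166, 0.031, 0], "twist": [0, 0, 0]}, {"grip": 1, "translation": [-0.0166, 0.031, 0], "twist": [0, 0, 0]}])

```text
clock: 39.5
eef_pos: [565.8, 115.6, 194.5]
tcp_rot: [3.142, -0.003, 3.133]
contact_force: [0.7, 0.1, -1.7]
opening: 0.672
```

Emit:
jog_arm(moves=[{"grip": 1, "translation": [-0.0166, 0.031, 0], "twist": [0, 0, 0]}, {"grip": 1, "translation": [-0.0166, 0.031, 0], "twist": [0, 0, 0]}, {"grip": 1, "translation": [0, 0, 0], "twist": [0, 0.11, -0.009]}, {"grip": 1, "translation": [0, 0, 0], "twist": [0, 0.11, 0]}, {"grip": 1, "translation": [0, 0, 0], "twist": [0, 0.11, 0]}, {"grip": 1, "translation": [0, 0, 0], "twist": [0, 0.11, 0]}, {"grip": 1, "translation": [0, 0, 0], "twist": [0, 0.11, 0]}, {"grip": 1, "translation": [0, 0, 0], "twist": [0, 0.11, 0]}, {"grip": 1, "translation": [0, 0, 0], "twist": [0, 0.11, 0]}, {"grip": 1, "translation": [0, 0, 0], "twist": [0, 0.103, 0]}])

```text
clock: 40.33
eef_pos: [599.7, 175.4, 194.3]
tcp_rot: [3.142, -0.88, -3.142]
contact_force: [0.2, 0.9, -1.1]
opening: 0.67
```

```bash
python3 log.py 599 175 90
```

```text
40.33 [0.19863, 0.89569, 1.05224, 0.17295, 2.05764, -1.36173] [599.7 175.4 194.3] [ 3.1415 -0.88   -3.1415] [ 0.2  0.9 -1.1] 0.67
zt [-0.7707  0.     -0.6372] yt [-0.  1.  0.]
tool delta [-79.9  -0.4  67. ]
```

Emit:
jog_arm(moves=[{"grip": 1, "translation": [-0.02, 0, 0.0167], "twist": [0, 0, 0]}, {"grip": 1, "translation": [-0.02, 0, 0.0167], "twist": [0, 0, 0]}, {"grip": 1, "translation": [-0.02, 0, 0.0167], "twist": [0, 0, 0]}, {"grip": 1, "translation": [-0.02, 0, 0.0167], "twist": [0, 0, 0]}, {"grip": 1, "translation": [-0.01, 0, 0.0085], "twist": [0, 0, 0]}, {"grip": 1, "translation": [0, 0, 0], "twist": [0, 0, 0]}, {"grip": 1, "translation": [0, 0, 0], "twist": [0, 0, 0]}, {"grip": 1, "translation": [0, 0, 0], "twist": [0, 0, 0]}])

```text
clock: 41.0
eef_pos: [599.6, 175.8, 78.6]
tcp_rot: [3.14, -0.874, -3.14]
contact_force: [0.6, 0.5, 0.1]
opening: 0.675
```

```bash
python3 log.py 599 175 46
```

```text
41.0 [0.19943, 1.01013, 1.08358, 0.16161, 1.90799, -1.38909] [599.6 175.8  78.6] [ 3.1403 -0.8741 -3.1398] [0.6 0.5 0.1] 0.675
zt [-7.670e-01 -1.000e-04 -6.417e-01] yt [-8.e-04  1.e+00  8.e-04]
tool delta [-24.7  -0.8  21.4]
```

Emit:
jog_arm(moves=[{"grip": 1, "translation": [-0.012, 0, 0.0105], "twist": [0, 0, 0]}, {"grip": 1, "translation": [-0.007, 0, 0.006], "twist": [0, 0, 0]}, {"grip": 1, "translation": [-0.004, 0, 0.0035], "twist": [0, 0, 0]}, {"grip": 1, "translation": [-0.0025, 0, 0.002], "twist": [0, 0, 0]}, {"grip": 1, "translation": [0, 0, 0], "twist": [0, 0, 0]}, {"grip": 1, "translation": [0, 0, 0], "twist": [0, 0, 0]}])

```text
clock: 41.5
eef_pos: [597.9, 175.5, 45.8]
tcp_rot: [3.14, -0.879, -3.14]
contact_force: [-0.1, -1.7, 13.2]
opening: 0.671
```

```bash
python3 log.py 599 175 46
```

```text
41.5 [0.19941, 1.04847, 1.0844, 0.15996, 1.87384, -1.39575] [597.9 175.5  45.8] [ 3.1405 -0.8786 -3.1395] [-0.1 -1.7 13.2] 0.671
zt [-7.698e-01 -5.000e-04 -6.382e-01] yt [-1.2e-03  1.0e+00  7.0e-04]
tool delta [-0.5 -0.5 -1. ]
```

Emit:
jog_arm(moves=[{"grip": -0.75, "translation": [0, 0, 0], "twist": [0, 0, 0]}, {"grip": -0.75, "translation": [0, 0, 0], "twist": [0, 0, 0]}, {"grip": -0.75, "translation": [0, 0, 0], "twist": [0, 0, 0]}, {"grip": -0.75, "translation": [0, 0, -0.015], "twist": [0, 0, 0]}, {"grip": -0.75, "translation": [0, 0, -0.03], "twist": [0, 0, 0]}, {"grip": -0.75, "translation": [0, 0, -0.035], "twist": [0, 0, 0]}, {"grip": -0.75, "translation": [0, 0, -0.035], "twist": [0, 0, 0]}, {"grip": -1, "translation": [0, 0, -0.035], "twist": [0, 0, 0]}, {"grip": -1, "translation": [0, 0, 0], "twist": [0, 0, 0]}, {"grip": -1, "translation": [0, 0, 0], "twist": [0, 0, 0]}], squeeze=50)

```text
clock: 42.33
eef_pos: [715.0, 175.6, 139.9]
tcp_rot: [3.14, -0.872, -3.14]
contact_force: [-1.0, 0.6, -1.4]
opening: 0.999
```

```bash
python3 log.py;python3 - <<'E'
from h import *
grab('wrist','w23');d=grab('scene','s23')[1]
W=cloud('scene',d);P=W.reshape(-1,3)
for n,x,y,lo,hi in(('A',478,400,60,72),('reag',565,450,110,140)):
    k=P[(P[:,2]>lo)&(P[:,2]<hi)&(np.hypot(P[:,0]-x,P[:,1]-y)<45)];print(n,cv2.minEnclosingCircle(k[:,:2].astype(np.float32)),len(k))
d=np.load('t22.npy');P=cloud('top',d).reshape(-1,3)
k=P[(P[:,2]>120)&(P[:,2]<140)&(np.hypot(P[:,0]-565,P[:,1]-450)<70)];print('reag top',cv2.minEnclosingCircle(k[:,:2].astype(np.float32)),len(k))
k=P[(P[:,2]>45)&(P[:,2]<140)&(np.hypot(P[:,0]-480,P[:,1]-560)<200)&(P[:,1]>435)];print('device',k.min(0),k.max(0))
E
```

```text
42.33 [0.17613, 1.16267, 0.61591, 0.16977, 2.22061, -1.3547] [715.  175.6 139.9] [ 3.1398 -0.8723 -3.1397] [-1.   0.6 -1.4] 0.999
zt [-7.658e-01  3.000e-04 -6.431e-01] yt [-5.0e-04  1.0e+00  1.1e-03]
A ((480.4495849609375, 397.3289489746094), 31.36416244506836) 158
reag ((562.9819946289062, 443.0042724609375), 27.496564865112305) 606
reag top ((560.9249267578125, 444.2044372558594), 27.09468650817871) 484
device [283.62439497 435.01928734  45.02368651] [588.05351306 532.20480417 139.91517662]
```

View pics/w23.png

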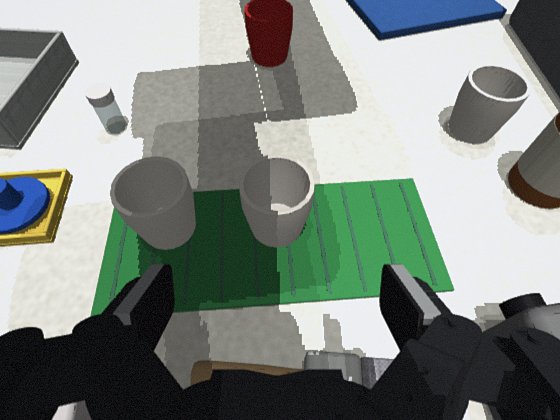

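View pics/s23.png

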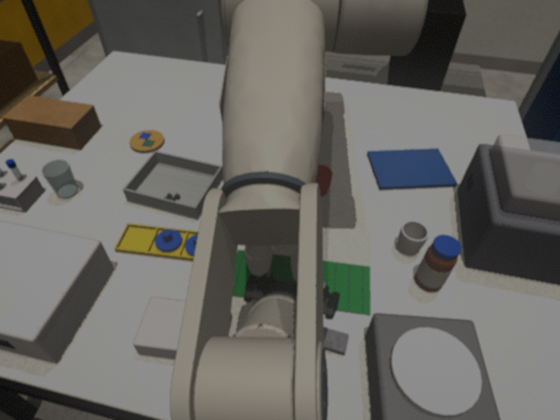

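Run:
```python
from ik import *
rad=np.radians
for psi in (70,80,90):
  p=rad(psi)
  for T in [(459,343.8,200)]:
    for b in range(0,51,10):
        R=tool(p,rad(b),1); s=ik(T,R); print(psi,b,[q.round(2).tolist() for q in s])
  h=np.array([np.cos(p),np.sin(p),0])
  for dd in (95,0):
    R=tool(p,rad(50),1);T=np.array([479.3,399.5,41.5])+13.5*h-dd*R.apply([0,0,1]);print('  ',T.round(1),[q.round(2).tolist() for q in ik(T,R)])
print(tool(rad(70),0,1).as_euler('xyz'),tool(rad(70),0,-1).as_euler('xyz'))
```

```text
70 0 [[0.64, 0.31, 1.78, 0.0, 1.06, -2.15]]
70 10 [[0.58, 0.24, 1.88, 0.13, 0.88, -2.29]]
70 20 [[0.51, 0.19, 1.99, 0.34, 0.73, -2.52]]
70 30 [[0.43, 0.17, 2.09, 0.67, 0.61, -2.87]]
70 40 [[0.34, 0.18, 2.18, 1.1, 0.59, 2.94]]
70 50 [[0.26, 0.23, 2.26, 1.5, 0.68, 2.49]]
   [459.  343.8 102.6] [[0.26, 0.46, 2.3, 1.83, 0.71, 2.06]]
   [483.9 412.2  41.5] [[0.4, 0.64, 2.21, 2.07, 0.7, 1.92]]
80 0 [[0.64, 0.31, 1.78, 0.0, 1.06, -2.32]]
80 10 [[0.57, 0.25, 1.87, 0.16, 0.91, -2.49]]
80 20 [[0.48, 0.21, 1.96, 0.39, 0.79, -2.74]]
80 30 []
80 40 [[0.29, 0.22, 2.12, 1.02, 0.74, 2.84]]
80 50 [[0.2, 0.28, 2.18, 1.31, 0.83, 2.49]]
   [469.  341.1 102.6] [[0.19, 0.5, 2.2, 1.53, 0.8, 2.17]]
   [481.6 412.8  41.5] [[0.34, 0.65, 2.13, 1.76, 0.75, 2.03]]
90 0 [[0.64, 0.31, 1.78, 0.0, 1.06, -2.5]]
90 10 [[0.55, 0.26, 1.85, 0.18, 0.94, -2.69]]
90 20 [[0.46, 0.24, 1.92, 0.42, 0.86, -2.94]]
90 30 []
90 40 [[0.26, 0.27, 2.05, 0.94, 0.87, 2.75]]
90 50 [[0.18, 0.33, 2.09, 1.17, 0.96, 2.48]]
   [479.3 340.2 102.6] [[0.16, 0.54, 2.08, 1.3, 0.9, 2.24]]
   [479.3 413.   41.5] [[0.3, 0.68, 2.05, 1.5, 0.82, 2.13]]
[-3.14159265  0.         -1.91986218] [-3.14159265  0.          1.22173048]
```

Emit:
jog_arm(moves=[{"grip": -1, "translation": [0.023, 0, -0.0193], "twist": [0, 0, 0]}, {"grip": -1, "translation": [0.023, 0, -0.0193], "twist": [0, 0, 0]}, {"grip": -1, "translation": [0, 0, 0], "twist": [0, -0.109, 0]}, {"grip": -1, "translation": [0, 0, 0], "twist": [0, -0.109, 0]}, {"grip": -1, "translation": [0, 0, 0], "twist": [0, -0.109, 0]}, {"grip": -1, "translation": [0, 0, 0], "twist": [0, -0.109, 0]}, {"grip": -1, "translation": [0, 0, 0], "twist": [0, -0.109, 0]}, {"grip": -1, "translation": [0, 0, 0], "twist": [0, -0.109, 0]}, {"grip": -1, "translation": [0, 0, 0], "twist": [0, -0.109, 0]}, {"grip": -1, "translation": [0, 0, 0], "twist": [0, -0.109, 0]}])

```text
clock: 43.27
eef_pos: [711.7, 175.5, 199.1]
tcp_rot: [3.141, -0.0, -3.14]
contact_force: [-0.0, 0.1, -0.2]
opening: 1.0
```

Emit:
jog_arm(moves=[{"grip": -1, "translation": [0.0256, 0.0168, 0], "twist": [0, 0, 0]}, {"grip": -1, "translation": [0.0256, 0.0168, 0], "twist": [0, 0, 0]}, {"grip": -1, "translation": [0.0256, 0.0168, 0], "twist": [0, 0, 0]}, {"grip": -1, "translation": [0.0256, 0.0168, 0], "twist": [0, 0, 0]}, {"grip": -1, "translation": [0.0256, 0.0168, 0], "twist": [0, 0, 0]}, {"grip": -1, "translation": [0.0256, 0.0168, 0], "twist": [0, 0, 0]}, {"grip": -1, "translation": [0.0256, 0.0168, 0], "twist": [0, 0, 0]}, {"grip": -1, "translation": [0.0256, 0.0168, 0], "twist": [0, 0, 0]}, {"grip": -1, "translation": [0.0256, 0.0168, 0], "twist": [0, 0, 0]}, {"grip": -1, "translation": [0.0256, 0.0168, 0], "twist": [0, 0, 0]}])

```text
clock: 44.1
eef_pos: [454.0, 342.7, 199.1]
tcp_rot: [-3.14, -0.006, -3.14]
contact_force: [0.8, 1.0, 0.4]
opening: 1.002
```

Emit:
jog_arm(moves=[{"grip": -1, "translation": [0, 0, 0], "twist": [0, 0, 0.12]}, {"grip": -1, "translation": [0, 0, 0], "twist": [0, 0, 0.12]}, {"grip": -1, "translation": [0, 0, 0], "twist": [0, 0, 0.12]}, {"grip": -1, "translation": [0, 0, 0], "twist": [0, 0, 0.12]}, {"grip": -1, "translation": [0, 0, 0], "twist": [0, 0, 0.12]}, {"grip": -1, "translation": [0, 0, 0], "twist": [0, 0, 0.12]}, {"grip": -1, "translation": [0, 0, 0], "twist": [0, 0, 0.12]}, {"grip": -1, "translation": [0, 0, 0], "twist": [0, 0, 0.12]}, {"grip": -1, "translation": [0, 0, 0], "twist": [0, 0, 0.12]}, {"grip": -1, "translation": [0, 0, 0], "twist": [0, 0, 0.12]}])

```text
clock: 44.93
eef_pos: [455.2, 342.0, 199.0]
tcp_rot: [-3.135, -0.001, 1.937]
contact_force: [-0.6, 0.3, -0.5]
opening: 1.0
```

Emit:
jog_arm(moves=[{"grip": -1, "translation": [0, 0, 0], "twist": [0, 0, 0.12]}, {"grip": -1, "translation": [0, 0, 0], "twist": [0, 0, 0.12]}, {"grip": -1, "translation": [0, 0, 0], "twist": [0, 0, 0.12]}, {"grip": -1, "translation": [0, 0, 0], "twist": [0, 0, 0.12]}, {"grip": -1, "translation": [0, 0, 0], "twist": [0, 0, 0.12]}, {"grip": -1, "translation": [0, 0, 0], "twist": [0, 0, 0.12]}, {"grip": -1, "translation": [0, 0, 0], "twist": [0, 0, 0]}, {"grip": -1, "translation": [0, 0, 0], "twist": [0, 0, 0]}])

```text
clock: 45.6
eef_pos: [455.9, 342.5, 199.5]
tcp_rot: [-3.136, 0.003, 1.227]
contact_force: [-1.6, 0.6, 0.1]
opening: 0.998
```

```bash
python3 log.py 459 344 200
```

```text
45.6 [0.64, 0.30422, 1.78015, 0.00309, 1.06238, 0.98256] [455.9 342.5 199.5] [-3.1365e+00  2.8000e-03  1.2267e+00] [-1.6  0.6  0.1] 0.998
zt [-5.7e-03 -9.0e-04 -1.0e+00] yt [ 0.9414 -0.3373 -0.0051]
tool delta [ 2.5  2.4 -0.5]
```

Tilt with slower steps (wrist joints move faster here).

Emit:
jog_arm(moves=[{"grip": -1, "translation": [0, 0, 0], "twist": [0, 0.088, 0]}, {"grip": -1, "translation": [0, 0, 0], "twist": [0, 0.088, 0]}, {"grip": -1, "translation": [0, 0, 0], "twist": [0, 0.088, 0]}, {"grip": -1, "translation": [0, 0, 0], "twist": [0, 0.088, 0]}, {"grip": -1, "translation": [0, 0, 0], "twist": [0, 0.088, 0]}, {"grip": -1, "translation": [0, 0, 0], "twist": [0, 0.088, 0]}, {"grip": -1, "translation": [0, 0, 0], "twist": [0, 0.088, 0]}, {"grip": -1, "translation": [0, 0, 0], "twist": [0, 0.088, 0]}, {"grip": -1, "translation": [0, 0, 0], "twist": [0, 0.088, 0]}, {"grip": -1, "translation": [0, 0, 0], "twist": [0, 0.086, 0]}])

```text
clock: 46.43
eef_pos: [454.1, 344.5, 199.5]
tcp_rot: [-3.13, -0.8, 1.224]
contact_force: [-0.0, -0.2, -0.7]
opening: 1.002
```

Emit:
jog_arm(moves=[{"grip": -1, "translation": [0, 0, 0], "twist": [0, 0, 0]}, {"grip": -1, "translation": [0, 0, 0], "twist": [0, 0, 0]}])

```text
clock: 46.6
eef_pos: [453.5, 344.0, 198.1]
tcp_rot: [-3.121, -0.793, 1.215]
contact_force: [-0.0, -0.5, -0.5]
opening: 0.996
```

```bash
python3 log.py 459 344 102.5
python3 - <<'E'
from h import *
c=grab('wrist','w24')[2];print(proj('wrist',[479.3,399.5,65],c))
grab('scene','s24')
E
```

```text
46.6 [0.28781, 0.20014, 2.22913, 1.32275, 0.64477, -0.45539] [453.5 344.  198.1] [-3.1207 -0.7933  1.2152] [-0.  -0.5 -0.5] 0.996
zt [ 0.2284  0.6752 -0.7013] yt [ 0.9424 -0.3341 -0.0147]
tool delta [-66.8   6.6  68.3]
(np.float64(285.8411775877539), np.float64(251.39460202156704))
```

View pics/w24.png

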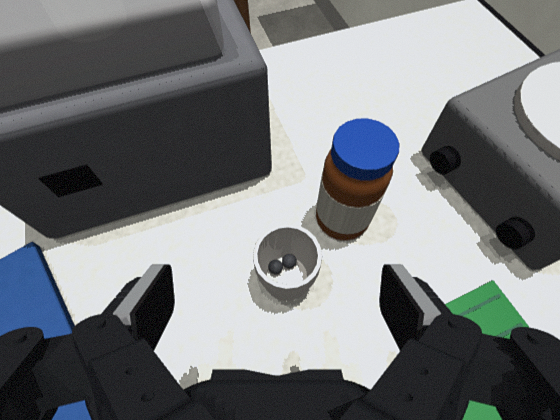

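View pics/s24.png

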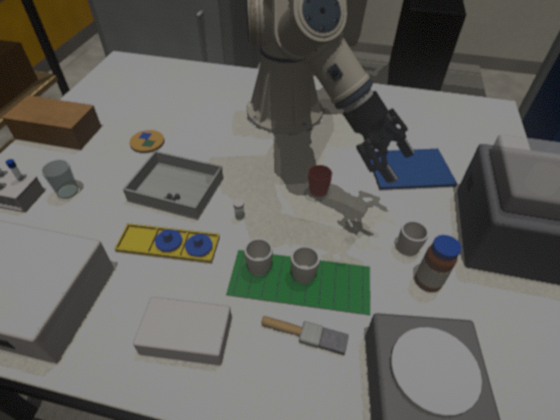

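Emit:
jog_arm(moves=[{"grip": -1, "translation": [-0.02, 0.002, 0.02], "twist": [0, 0.027, 0]}, {"grip": -1, "translation": [-0.02, 0.002, 0.02], "twist": [0, 0.027, 0]}, {"grip": -1, "translation": [-0.02, 0.002, 0.02], "twist": [0, 0.027, 0]}, {"grip": -1, "translation": [0, 0, 0], "twist": [0, 0, 0]}, {"grip": -1, "translation": [0, 0, 0], "twist": [0, 0, 0]}, {"grip": -1, "translation": [0, 0, 0], "twist": [0, 0, 0]}])

```text
clock: 47.2
eef_pos: [460.2, 347.5, 118.1]
tcp_rot: [-3.119, -0.876, 1.215]
contact_force: [-0.2, -0.3, 0.4]
opening: 1.003
```

```bash
python3 log.py 484.5 412.5 41.5
python3 - <<'E'
from h import *
c=grab('wrist','w25')[2];print(proj('wrist',[479.3,399.5,65],c),r.sense()['eef_pos'])
E
```

```text
47.2 [0.25146, 0.42707, 2.28449, 1.74788, 0.71261, -0.9891] [460.2 347.5 118.1] [-3.1194 -0.8764  1.2151] [-0.2 -0.3  0.4] 1.003
zt [ 0.2468  0.7279 -0.6398] yt [ 0.9431 -0.3322 -0.0142]
tool delta [-14.5   2.4 102.3]
(np.float64(279.14521749617654), np.float64(222.99373060029026)) [460.70811246 347.54718249 119.10205926]
```

View pics/w25.png

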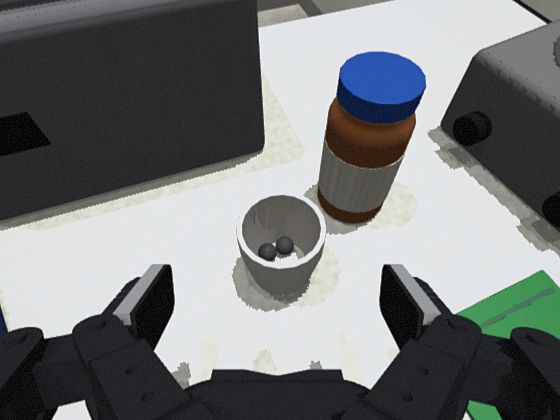

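Emit:
jog_arm(moves=[{"grip": -1, "translation": [-0.007, 0.001, 0.025], "twist": [0, 0, 0]}, {"grip": -1, "translation": [-0.006, 0.001, 0.03], "twist": [0, 0, 0]}, {"grip": -1, "translation": [-0.001, 0, 0.027], "twist": [0, 0, 0]}, {"grip": -1, "translation": [0, 0, 0.008], "twist": [0, 0, 0]}, {"grip": -1, "translation": [0, 0, 0], "twist": [0, 0, 0]}, {"grip": -1, "translation": [0, 0, 0], "twist": [0, 0, 0]}, {"grip": -1, "translation": [0, 0, 0], "twist": [0, 0, 0]}])

```text
clock: 47.83
eef_pos: [481.2, 403.0, 50.4]
tcp_rot: [-3.122, -0.878, 1.217]
contact_force: [0.5, 0.7, 0.1]
opening: 1.001
```

```bash
python3 log.py 483.5 409.7 41.5
python3 - <<'E'
from h import *
c=grab('wrist','w26')[2]
E
```

```text
47.83 [0.36615, 0.61633, 2.21292, 2.00377, 0.70861, -1.18401] [481.2 403.   50.4] [-3.1225 -0.8779  1.2165] [0.5 0.7 0.1] 1.001
zt [ 0.249   0.7281 -0.6386] yt [ 0.9428 -0.3331 -0.0122]
tool delta [-2.3 -0.  11.1]
```

View pics/w26.png

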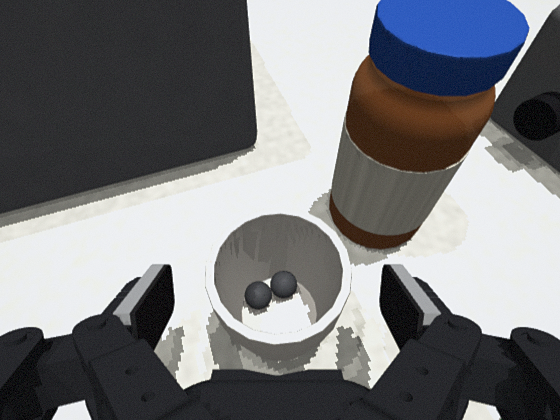

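Emit:
jog_arm(moves=[{"grip": -1, "translation": [-0.002, 0, 0.008], "twist": [0, 0, 0]}, {"grip": -1, "translation": [0, 0, 0], "twist": [0, 0, 0]}, {"grip": -1, "translation": [0, 0, 0], "twist": [0, 0, 0]}, {"grip": 1, "translation": [0, 0, 0], "twist": [0, 0, 0]}, {"grip": 1, "translation": [0, 0, 0], "twist": [0, 0, 0]}, {"grip": 1, "translation": [0, 0, 0], "twist": [0, 0, 0]}, {"grip": 1, "translation": [0, 0, 0], "twist": [0, 0, 0]}, {"grip": 1, "translation": [0, 0, 0], "twist": [0, 0, 0]}], squeeze=60)

```text
clock: 48.55
eef_pos: [482.7, 407.9, 42.0]
tcp_rot: [-3.12, -0.877, 1.215]
contact_force: [-1.2, -0.5, 4.5]
opening: 0.668
```

```bash
python3 log.py 483.5 409.7 41.5
python3 - <<'E'
from h import *
c=grab('wrist','w27')[2]
E
```

```text
48.55 [0.37559, 0.63725, 2.20477, 2.02634, 0.71112, -1.20141] [482.7 407.9  42. ] [-3.1204 -0.8772  1.2146] [-1.2 -0.5  4.5] 0.668
zt [ 0.2482  0.7279 -0.6391] yt [ 0.9427 -0.3333 -0.0135]
tool delta [0.9 0.2 1.9]
```

View pics/w27.png

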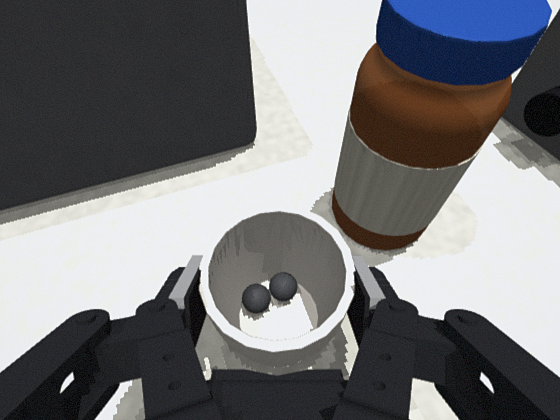

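Emit:
jog_arm(moves=[{"grip": 1, "translation": [0.0077, 0, -0.0064], "twist": [0, 0, 0]}, {"grip": 1, "translation": [0.0192, 0, -0.016], "twist": [0, 0, 0]}, {"grip": 1, "translation": [0.0192, 0, -0.016], "twist": [0, 0, 0]}, {"grip": 1, "translation": [0.0192, 0, -0.016], "twist": [0, 0, 0]}, {"grip": 1, "translation": [0.0192, 0, -0.016], "twist": [0, 0, 0]}, {"grip": 1, "translation": [0.0192, 0, -0.016], "twist": [0, 0, 0]}, {"grip": 1, "translation": [0.0115, 0, -0.0096], "twist": [0, 0, 0]}, {"grip": 1, "translation": [0, 0, 0], "twist": [0, 0, 0]}, {"grip": 1, "translation": [0, 0, 0], "twist": [0, 0, 0]}])

```text
clock: 49.35
eef_pos: [484.6, 406.8, 191.8]
tcp_rot: [-3.123, -0.877, 1.217]
contact_force: [-1.8, 0.5, -2.8]
opening: 0.675
```

Emit:
jog_arm(moves=[{"grip": 1, "translation": [0, 0, 0], "twist": [0, -0.05, 0]}, {"grip": 1, "translation": [0, 0, 0], "twist": [0, -0.08, 0]}, {"grip": 1, "translation": [0, 0, 0], "twist": [0, -0.08, 0]}, {"grip": 1, "translation": [0, 0, 0], "twist": [0, -0.08, 0]}, {"grip": 1, "translation": [0, 0, 0], "twist": [0, -0.08, 0]}, {"grip": 1, "translation": [0, 0, 0], "twist": [0, -0.08, 0]}, {"grip": 1, "translation": [0, 0, 0], "twist": [0, -0.08, 0]}, {"grip": 1, "translation": [0, 0, 0], "twist": [0, -0.08, 0]}, {"grip": 1, "translation": [0, 0, 0], "twist": [0, -0.08, 0]}, {"grip": 1, "translation": [0, 0, 0], "twist": [0, -0.08, 0]}])

```text
clock: 50.18
eef_pos: [480.7, 407.8, 188.4]
tcp_rot: [-3.118, -0.167, 1.234]
contact_force: [-0.3, 0.6, -3.5]
opening: 0.67
```

```bash
python3 log.py 396 -195 190
python3 - <<'E'
from h import *
c=grab('wrist','w28')[2]
E
```

```text
50.18 [0.63987, 0.34363, 1.76283, 0.14266, 0.91498, 0.89404] [480.7 407.8 188.4] [-3.1177 -0.1666  1.2343] [-0.3  0.6 -3.5] 0.67
zt [ 0.0322  0.1644 -0.9859] yt [ 0.945  -0.3263 -0.0236]
tool delta [-588.4  116.6 -103.4]
```

View pics/w28.png

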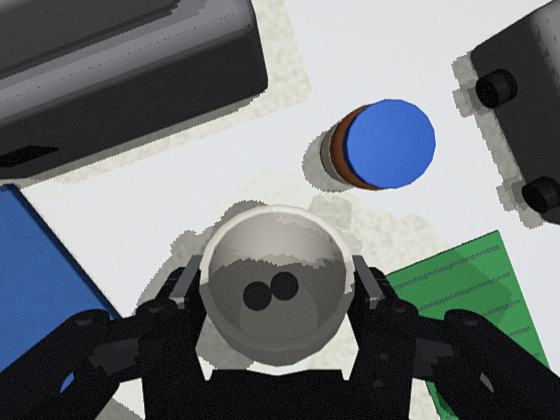

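Emit:
jog_arm(moves=[{"grip": 1, "translation": [0, 0, 0], "twist": [-0.024, -0.083, 0]}, {"grip": 1, "translation": [0, 0, 0], "twist": [0, -0.084, 0]}, {"grip": 1, "translation": [0, 0, 0], "twist": [0, 0, 0.12]}, {"grip": 1, "translation": [0, 0, 0], "twist": [0, 0, 0.12]}, {"grip": 1, "translation": [0, 0, 0], "twist": [0, 0, 0.12]}, {"grip": 1, "translation": [0, 0, 0], "twist": [0, 0, 0.12]}, {"grip": 1, "translation": [0, 0, 0], "twist": [0, 0, 0.12]}, {"grip": 1, "translation": [0, 0, 0], "twist": [0, 0, 0.12]}, {"grip": 1, "translation": [0, 0, 0], "twist": [0, 0, 0.12]}, {"grip": 1, "translation": [0, 0, 0], "twist": [0, 0, 0.12]}])

```text
clock: 51.07
eef_pos: [480.2, 408.0, 187.9]
tcp_rot: [-3.136, -0.001, 0.27]
contact_force: [-0.7, -0.1, -2.5]
opening: 0.672
```

Emit:
jog_arm(moves=[{"grip": 1, "translation": [0, 0, 0], "twist": [0, 0, 0.12]}, {"grip": 1, "translation": [0, 0, 0], "twist": [0, 0, 0.12]}, {"grip": 1, "translation": [0, 0, 0], "twist": [0, 0, 0.034]}, {"grip": 1, "translation": [0, 0, 0], "twist": [0, 0, 0]}, {"grip": 1, "translation": [0, 0, 0], "twist": [0, 0, 0]}])

```text
clock: 51.48
eef_pos: [480.7, 408.0, 188.7]
tcp_rot: [-3.136, -0.001, 0.003]
contact_force: [0.2, 0.0, -2.3]
opening: 0.673
```

```bash
python3 log.py 396 -195 190
```

```text
51.48 [0.69952, 0.40057, 1.66394, 0.00381, 1.07291, 2.26542] [480.7 408.  188.7] [-3.1363e+00 -1.1000e-03  3.1000e-03] [ 0.2  0.  -2.3] 0.673
zt [ 0.001   0.0052 -1.    ] yt [ 0.0031 -1.     -0.0052]
tool delta [-86.6 602.7  -4.6]
```

Emit:
jog_arm(moves=[{"grip": 1, "translation": [-0.0025, 0.018, 0], "twist": [0, 0, 0]}, {"grip": 1, "translation": [-0.0051, 0.0355, 0], "twist": [0, 0, 0]}, {"grip": 1, "translation": [-0.0051, 0.0355, 0], "twist": [0, 0, 0]}, {"grip": 1, "translation": [-0.0051, 0.0355, 0], "twist": [0, 0, 0]}, {"grip": 1, "translation": [-0.0051, 0.0355, 0], "twist": [0, 0, 0]}, {"grip": 1, "translation": [-0.0051, 0.0355, 0], "twist": [0, 0, 0]}, {"grip": 1, "translation": [-0.0051, 0.0355, 0], "twist": [0, 0, 0]}, {"grip": 1, "translation": [-0.0051, 0.0355, 0], "twist": [0, 0, 0]}, {"grip": 1, "translation": [-0.0051, 0.0355, 0], "twist": [0, 0, 0]}, {"grip": 1, "translation": [-0.0051, 0.0355, 0], "twist": [0, 0, 0]}])

```text
clock: 52.32
eef_pos: [432.5, 69.7, 188.0]
tcp_rot: [-3.135, -0.004, 0.003]
contact_force: [0.7, -0.2, -1.7]
opening: 0.671
```

Emit:
jog_arm(moves=[{"grip": 1, "translation": [-0.0051, 0.0355, 0], "twist": [0, 0, 0]}, {"grip": 1, "translation": [-0.0051, 0.0355, 0], "twist": [0, 0, 0]}, {"grip": 1, "translation": [-0.0051, 0.0355, 0], "twist": [0, 0, 0]}, {"grip": 1, "translation": [-0.0051, 0.0355, 0], "twist": [0, 0, 0]}, {"grip": 1, "translation": [-0.0051, 0.0355, 0], "twist": [0, 0, 0]}, {"grip": 1, "translation": [-0.0051, 0.0355, 0], "twist": [0, 0, 0]}, {"grip": 1, "translation": [-0.0051, 0.0355, 0], "twist": [0, 0, 0]}, {"grip": 1, "translation": [-0.0025, 0.017, 0], "twist": [0, 0, 0]}, {"grip": 1, "translation": [0, 0, 0], "twist": [0, 0, 0]}, {"grip": 1, "translation": [0, 0, 0], "twist": [0, 0, 0]}])

```text
clock: 53.15
eef_pos: [395.0, -194.9, 186.4]
tcp_rot: [-3.135, -0.004, -0.0]
contact_force: [-0.1, 0.0, -2.0]
opening: 0.668
```

```bash
python3 log.py 396 -195 104
```

```text
53.15 [-0.46822, 0.11786, 2.05754, 0.00996, 0.96563, 1.09727] [ 395.  -194.9  186.4] [-3.1345e+00 -4.2000e-03 -4.0000e-04] [-0.1  0.  -2. ] 0.668
zt [ 0.0042  0.007  -1.    ] yt [-3.e-04 -1.e+00 -7.e-03]
tool delta [ 0.7  0.7 82.4]
```

Descend, then pour.

Emit:
jog_arm(moves=[{"grip": 1, "translation": [0, 0, 0.02], "twist": [-0.007, 0, 0]}, {"grip": 1, "translation": [0, 0, 0.03], "twist": [0, 0, 0]}, {"grip": 1, "translation": [0, 0, 0.022], "twist": [0, 0, 0]}, {"grip": 1, "translation": [0, 0, 0.01], "twist": [0, -0.05, 0]}, {"grip": 1, "translation": [0, 0, 0], "twist": [0, -0.08, 0]}, {"grip": 1, "translation": [0, 0, 0], "twist": [0, -0.09, 0]}, {"grip": 1, "translation": [0, 0, 0], "twist": [0, -0.09, 0]}, {"grip": 1, "translation": [0, 0, 0], "twist": [0, -0.09, 0]}, {"grip": 1, "translation": [0, 0, 0], "twist": [0, -0.08, 0]}, {"grip": 1, "translation": [0, 0, 0], "twist": [0, -0.07, 0]}])

```text
clock: 53.98
eef_pos: [396.8, -193.1, 104.7]
tcp_rot: [3.141, 0.549, 0.003]
contact_force: [-0.3, 0.2, -2.7]
opening: 0.672
```

Emit:
jog_arm(moves=[{"grip": 1, "translation": [0, 0, 0], "twist": [0, -0.06, 0]}, {"grip": 1, "translation": [0, 0, 0], "twist": [0, -0.06, 0]}, {"grip": 1, "translation": [0, 0, 0], "twist": [0, -0.06, 0]}, {"grip": 1, "translation": [0, 0, 0], "twist": [0, -0.06, 0]}, {"grip": 1, "translation": [0, 0, 0], "twist": [0, -0.06, 0]}, {"grip": 1, "translation": [0, 0, 0], "twist": [0, -0.06, 0]}, {"grip": 1, "translation": [0, 0, 0], "twist": [0, -0.06, 0]}, {"grip": 1, "translation": [0, 0, 0], "twist": [0, -0.06, 0]}, {"grip": 1, "translation": [0, 0, 0], "twist": [0, -0.06, 0]}, {"grip": 1, "translation": [0, 0, 0], "twist": [0, -0.06, 0]}])

```text
clock: 54.82
eef_pos: [396.5, -193.1, 104.4]
tcp_rot: [-3.14, 1.147, 0.004]
contact_force: [0.7, 1.1, -2.1]
opening: 0.672
```

Emit:
jog_arm(moves=[{"grip": 1, "translation": [0, 0, 0], "twist": [0, -0.06, 0]}, {"grip": 1, "translation": [0, 0, 0], "twist": [0, -0.06, 0]}, {"grip": 1, "translation": [0, 0, 0], "twist": [0, -0.04, 0]}, {"grip": 1, "translation": [0, 0, 0], "twist": [0, 0, 0]}])

```text
clock: 55.15
eef_pos: [395.7, -193.0, 103.0]
tcp_rot: [-3.137, 1.309, 0.007]
contact_force: [0.5, -0.6, -1.2]
opening: 0.673
```

```bash
python3 log.py 395 -196 102;python3 - <<'E'
from h import *
c=grab('wrist','w29')[2]
E
```

```text
55.15 [-0.26076, 0.99041, 1.44407, -0.27857, 1.99241, 1.38345] [ 395.7 -193.   103. ] [-3.1366  1.309   0.0072] [ 0.5 -0.6 -1.2] 0.673
zt [-0.9659 -0.0019 -0.2588] yt [ 0.0023 -1.     -0.0013]
tool delta [0.8 3.  0.9]
```

View pics/w29.png

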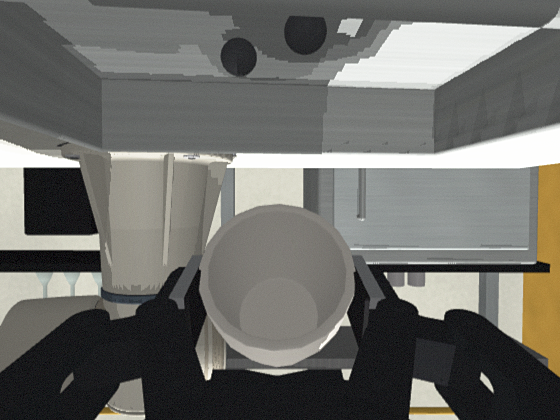

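Empty, two balls rolling in the dish. Reverse.

Emit:
jog_arm(moves=[{"grip": 1, "translation": [0, 0, 0], "twist": [0, 0.12, 0]}, {"grip": 1, "translation": [0, 0, 0], "twist": [0, 0.12, 0]}, {"grip": 1, "translation": [0, 0, 0], "twist": [0, 0.12, 0]}, {"grip": 1, "translation": [0, 0, 0], "twist": [0, 0.12, 0]}, {"grip": 1, "translation": [0, 0, 0], "twist": [0, 0.12, 0]}, {"grip": 1, "translation": [0, 0, 0], "twist": [0, 0.12, 0]}, {"grip": 1, "translation": [0, 0, 0], "twist": [0, 0.12, 0]}, {"grip": 1, "translation": [0, 0, 0], "twist": [0, 0.12, 0]}, {"grip": 1, "translation": [0, 0, 0], "twist": [0, 0.12, 0]}, {"grip": 1, "translation": [0, 0, 0], "twist": [0, 0.12, 0]}])

```text
clock: 56.03
eef_pos: [396.9, -194.2, 106.6]
tcp_rot: [3.138, 0.096, 0.001]
contact_force: [0.4, -0.3, -3.3]
opening: 0.676
```

Emit:
jog_arm(moves=[{"grip": 1, "translation": [0, 0, 0], "twist": [0, 0.11, 0]}, {"grip": 1, "translation": [0, 0, -0.03], "twist": [0, 0, -0.12]}, {"grip": 1, "translation": [0, 0, -0.03], "twist": [0, 0, -0.12]}, {"grip": 1, "translation": [0, 0, -0.03], "twist": [0, 0, -0.12]}, {"grip": 1, "translation": [0, 0, 0], "twist": [0, 0, -0.12]}, {"grip": 1, "translation": [0, 0, 0], "twist": [0, 0, -0.12]}, {"grip": 1, "translation": [0, 0, 0], "twist": [0, 0, -0.12]}, {"grip": 1, "translation": [0, 0, 0], "twist": [0, 0, -0.12]}, {"grip": 1, "translation": [0, 0, 0], "twist": [0, 0, -0.12]}, {"grip": 1, "translation": [0, 0, 0], "twist": [0, 0, -0.12]}])

```text
clock: 56.87
eef_pos: [395.3, -193.6, 195.6]
tcp_rot: [3.135, -0.002, 1.088]
contact_force: [1.1, 0.2, -1.5]
opening: 0.667
```

Emit:
jog_arm(moves=[{"grip": 1, "translation": [0, 0, 0], "twist": [0, 0, -0.12]}, {"grip": 1, "translation": [0, 0, 0], "twist": [0, 0, -0.12]}, {"grip": 1, "translation": [0, 0, 0], "twist": [0, 0, -0.12]}, {"grip": 1, "translation": [0, 0, 0], "twist": [0, 0, -0.12]}, {"grip": 1, "translation": [0, 0, 0], "twist": [0, 0, -0.12]}, {"grip": 1, "translation": [0, 0, 0], "twist": [0, 0, -0.12]}, {"grip": 1, "translation": [0, 0, 0], "twist": [0, 0, -0.12]}, {"grip": 1, "translation": [0, 0, 0], "twist": [0, 0, -0.12]}, {"grip": 1, "translation": [0, 0, 0], "twist": [0, 0, -0.12]}, {"grip": 1, "translation": [0, 0, 0], "twist": [0, 0, -0.12]}])

```text
clock: 57.7
eef_pos: [395.3, -193.6, 195.6]
tcp_rot: [3.138, 0.005, 2.288]
contact_force: [0.0, -0.0, -2.4]
opening: 0.675
```

Emit:
jog_arm(moves=[{"grip": 1, "translation": [0, 0, 0], "twist": [0, 0, -0.12]}, {"grip": 1, "translation": [0, 0, 0], "twist": [0, 0, -0.12]}, {"grip": 1, "translation": [0, 0, 0], "twist": [0, 0, -0.12]}, {"grip": 1, "translation": [0, 0, 0], "twist": [0, 0, -0.12]}, {"grip": 1, "translation": [0, 0, 0], "twist": [0, 0, -0.12]}, {"grip": 1, "translation": [0, 0, 0], "twist": [0, 0, -0.12]}, {"grip": 1, "translation": [0, 0, 0], "twist": [0, 0, -0.12]}, {"grip": 1, "translation": [0, 0, 0], "twist": [0, 0, -0.02]}, {"grip": 1, "translation": [0, 0, 0], "twist": [0, 0, 0]}])

```text
clock: 58.45
eef_pos: [395.4, -193.9, 195.5]
tcp_rot: [-3.14, 0.006, 3.139]
contact_force: [0.8, 0.1, -3.1]
opening: 0.669
```

```bash
python3 log.py 595 272 200;python3 - <<'E'
from h import *
c=grab('wrist','w30')[2]
grab('top','t30')
d=np.load('t30.npy');P=cloud('top',d).reshape(-1,3)
for n,x,y in(('P1',612,78),('P2',612,175)):
    k=P[(P[:,2]>64)&(P[:,2]<76)&(np.hypot(P[:,0]-x,P[:,1]-y)<48)];print(n,cv2.minEnclosingCircle(k[:,:2].astype(np.float32)),len(k))
E
```

```text
58.45 [-0.46012, 0.10201, 2.05188, 0.00131, 0.98163, -2.02945] [ 395.4 -193.9  195.5] [-3.1399  0.0059  3.1394] [ 0.8  0.1 -3.1] 0.669
zt [ 0.0059 -0.0017 -1.    ] yt [ 0.0022  1.     -0.0017]
tool delta [-198.6  466.3   -4.2]
P1 ((611.8739013671875, 78.98908233642578), 29.930875778198242) 144
P2 ((609.000244140625, 177.7335205078125), 29.92504119873047) 141
```

View pics/t30.png

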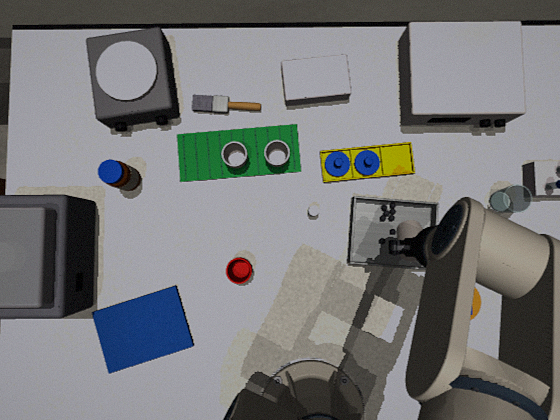

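Emit:
jog_arm(moves=[{"grip": 1, "translation": [-0.0142, 0.0335, 0], "twist": [0, 0, 0]}, {"grip": 1, "translation": [-0.0142, 0.0335, 0], "twist": [0, 0, 0]}, {"grip": 1, "translation": [-0.0142, 0.0335, 0], "twist": [0, 0, 0]}, {"grip": 1, "translation": [-0.0142, 0.0335, 0], "twist": [0, 0, 0]}, {"grip": 1, "translation": [-0.0142, 0.0335, 0], "twist": [0, 0, 0]}, {"grip": 1, "translation": [-0.0142, 0.0335, 0], "twist": [0, 0, 0]}, {"grip": 1, "translation": [-0.0142, 0.0335, 0], "twist": [0, 0, 0]}, {"grip": 1, "translation": [-0.0142, 0.0335, 0], "twist": [0, 0, 0]}, {"grip": 1, "translation": [-0.0142, 0.0335, 0], "twist": [0, 0, 0]}, {"grip": 1, "translation": [-0.0142, 0.0335, 0], "twist": [0, 0, 0]}])

```text
clock: 59.38
eef_pos: [538.1, 142.4, 195.2]
tcp_rot: [-3.14, 0.005, 3.138]
contact_force: [0.7, -0.4, -1.4]
opening: 0.67
```

Emit:
jog_arm(moves=[{"grip": 1, "translation": [-0.0142, 0.0335, 0], "twist": [0, 0, 0]}, {"grip": 1, "translation": [-0.0142, 0.0335, 0], "twist": [0, 0, 0]}, {"grip": 1, "translation": [-0.0142, 0.0335, 0], "twist": [0, 0, 0]}, {"grip": 1, "translation": [-0.0142, 0.0335, 0], "twist": [0, 0, 0]}, {"grip": 1, "translation": [0, 0, 0], "twist": [0, 0.11, 0]}, {"grip": 1, "translation": [0, 0, 0], "twist": [0, 0.11, 0]}, {"grip": 1, "translation": [0, 0, 0], "twist": [0, 0.11, 0]}, {"grip": 1, "translation": [0, 0, 0], "twist": [0, 0.11, 0]}, {"grip": 1, "translation": [0, 0, 0], "twist": [0, 0.11, 0]}, {"grip": 1, "translation": [0, 0, 0], "twist": [0, 0.11, 0]}])

```text
clock: 60.22
eef_pos: [595.5, 274.5, 195.8]
tcp_rot: [-3.139, -0.659, 3.137]
contact_force: [-0.4, 0.0, -2.2]
opening: 0.673
```

Emit:
jog_arm(moves=[{"grip": 1, "translation": [0, 0, 0], "twist": [0, 0.11, 0]}, {"grip": 1, "translation": [0, 0, 0], "twist": [0, 0.11, 0]}, {"grip": 1, "translation": [0, 0, 0], "twist": [0, 0, 0]}, {"grip": 1, "translation": [0, 0, 0], "twist": [0, 0, 0]}])

```text
clock: 60.55
eef_pos: [594.9, 274.0, 191.8]
tcp_rot: [-3.135, -0.876, 3.134]
contact_force: [0.3, -0.0, -1.5]
opening: 0.67
```

```bash
python3 log.py 595 275 80;python3 - <<'E'
from h import *
grab('wrist','w31'); grab('scene','s31')
E
```

```text
60.55 [0.30749, 0.93062, 0.98532, 0.26678, 2.06336, -1.2367] [594.9 274.  191.8] [-3.1351 -0.8765  3.1336] [ 0.3 -0.  -1.5] 0.67
zt [-7.685e-01 -3.000e-04 -6.398e-01] yt [ 0.003   1.     -0.0042]
tool delta [-86.    1.5  71.4]
```

View pics/w31.png

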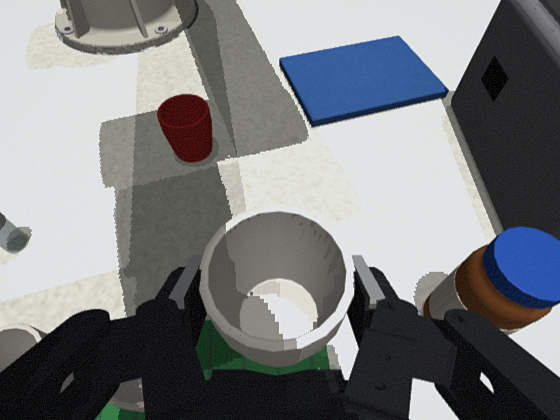

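Emit:
jog_arm(moves=[{"grip": 1, "translation": [-0.0215, 0, 0.0178], "twist": [0, 0, 0]}, {"grip": 1, "translation": [-0.0215, 0, 0.0178], "twist": [0, 0, 0]}, {"grip": 1, "translation": [-0.0215, 0, 0.0178], "twist": [0, 0, 0]}, {"grip": 1, "translation": [-0.0215, 0, 0.0178], "twist": [0, 0, 0]}, {"grip": 1, "translation": [0, 0, 0], "twist": [0, 0, 0]}, {"grip": 1, "translation": [0, 0, 0], "twist": [0, 0, 0]}, {"grip": 1, "translation": [0, 0, 0], "twist": [0, 0, 0]}])

```text
clock: 61.23
eef_pos: [596.2, 274.8, 86.8]
tcp_rot: [-3.141, -0.871, 3.14]
contact_force: [-0.7, 0.1, -1.9]
opening: 0.671
```

```bash
python3 log.py 595 275 46.5
```

```text
61.23 [0.30799, 1.03324, 1.01093, 0.25122, 1.9341, -1.27696] [596.2 274.8  86.8] [-3.141  -0.8713  3.1403] [-0.7  0.1 -1.9] 0.671
zt [-7.652e-01  4.000e-04 -6.438e-01] yt [ 9.e-04  1.e+00 -4.e-04]
tool delta [-30.1   0.2  26.9]
```

Emit:
jog_arm(moves=[{"grip": 1, "translation": [-0.015, 0, 0.0135], "twist": [0, 0.006, 0]}, {"grip": 1, "translation": [-0.008, 0, 0.0072], "twist": [0, 0, 0]}, {"grip": 1, "translation": [-0.005, 0, 0.0045], "twist": [0, 0, 0]}, {"grip": 1, "translation": [-0.0025, 0, 0.0022], "twist": [0, 0, 0]}, {"grip": 1, "translation": [0, 0, 0], "twist": [0, 0, 0]}, {"grip": 1, "translation": [0, 0, 0], "twist": [0, 0, 0]}])

```text
clock: 61.73
eef_pos: [594.1, 274.3, 46.3]
tcp_rot: [-3.14, -0.882, 3.14]
contact_force: [-0.6, -0.5, 11.9]
opening: 0.669
```

```bash
python3 log.py 595 275 46
```

```text
61.73 [0.30747, 1.08202, 1.00923, 0.2495, 1.8987, -1.28856] [594.1 274.3  46.3] [-3.1404 -0.8818  3.1398] [-0.6 -0.5 11.9] 0.669
zt [-7.719e-01  2.000e-04 -6.358e-01] yt [ 9.e-04  1.e+00 -8.e-04]
tool delta [-0.8  0.7 -0.5]
```

Emit:
jog_arm(moves=[{"grip": -0.75, "translation": [0, 0, 0], "twist": [0, 0, 0]}, {"grip": -0.75, "translation": [0, 0, 0], "twist": [0, 0, 0]}, {"grip": -0.75, "translation": [0, 0, 0], "twist": [0, 0, 0]}, {"grip": -0.75, "translation": [0, 0, -0.015], "twist": [0, 0, 0]}, {"grip": -0.75, "translation": [0, 0, -0.03], "twist": [0, 0, 0]}, {"grip": -0.75, "translation": [0, 0, -0.035], "twist": [0, 0, 0]}, {"grip": -0.75, "translation": [0, 0, -0.035], "twist": [0, 0, 0]}, {"grip": -0.75, "translation": [0, 0, -0.035], "twist": [0, 0, 0]}, {"grip": -0.75, "translation": [0.03, 0, -0.025], "twist": [0, 0, 0]}, {"grip": -0.75, "translation": [0.03, 0, -0.025], "twist": [0, 0, 0]}])

```text
clock: 62.57
eef_pos: [710.1, 273.6, 213.3]
tcp_rot: [-3.137, -0.886, 3.136]
contact_force: [0.1, 0.7, 0.1]
opening: 0.874
```

Emit:
jog_arm(moves=[{"grip": -0.75, "translation": [0, 0, 0], "twist": [0, -0.11, 0]}, {"grip": -0.75, "translation": [0, 0, 0], "twist": [0, -0.11, 0]}, {"grip": -0.75, "translation": [0, 0, 0], "twist": [0, -0.11, 0]}, {"grip": -0.75, "translation": [0, 0, 0], "twist": [0, -0.11, 0]}, {"grip": -0.75, "translation": [0, 0, 0], "twist": [0, -0.11, 0]}, {"grip": -0.75, "translation": [0, 0, 0], "twist": [0, -0.11, 0]}, {"grip": -0.75, "translation": [0, 0, 0], "twist": [0, -0.11, 0]}, {"grip": -0.75, "translation": [0, 0, 0], "twist": [0, -0.11, 0]}, {"grip": -0.75, "translation": [0, 0, 0], "twist": [0, 0, 0]}, {"grip": -0.75, "translation": [0, 0, 0], "twist": [0, 0, 0]}])

```text
clock: 63.4
eef_pos: [708.2, 274.4, 217.2]
tcp_rot: [-3.14, -0.003, 3.141]
contact_force: [0.6, 0.0, 0.3]
opening: 0.875
```

```bash
python3 log.py;python3 - <<'E'
from h import *
grab('wrist','w32'); grab('scene','s32');grab('top','t32')
E
```

```text
63.4 [0.36777, 0.57657, 1.3127, -0.00027, 1.25605, -1.20275] [708.2 274.4 217.2] [-3.14   -0.0034  3.1414] [0.6 0.  0.3] 0.875
zt [-0.0034 -0.0016 -1.    ] yt [ 2.0e-04  1.0e+00 -1.6e-03]
```

View pics/s32.png

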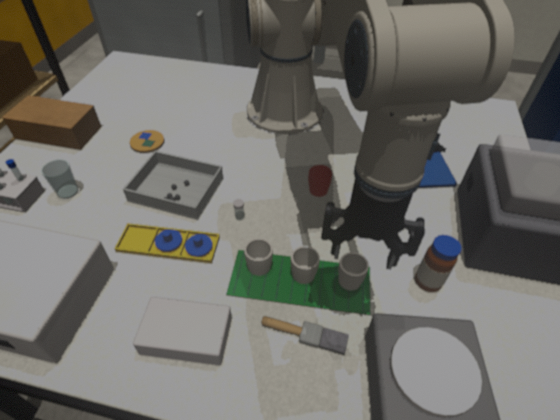

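View pics/t32.png

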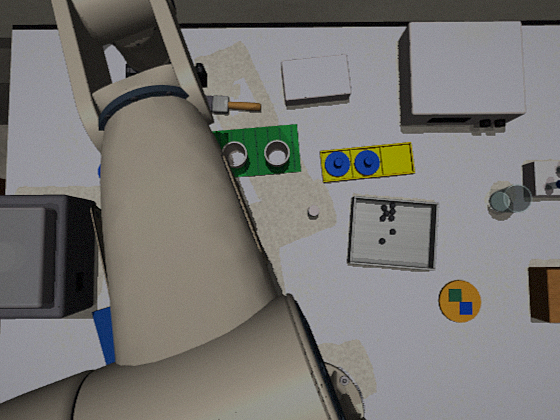

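Run:
```python
import cv2,numpy as np
a=cv2.imread('pics/t32.png')[190:275,340:445];a=cv2.resize(a,(420,340),interpolation=cv2.INTER_CUBIC)
b=cv2.imread('pics/s32.png')[220:310,215:395];b=cv2.resize(b,(360,180),interpolation=cv2.INTER_CUBIC)
w=cv2.imread('pics/w32.png');w=cv2.resize(w,(453,340))
o=np.zeros((600,800,3),np.uint8);o[:340,:420]=a;o[345:525,:360]=b;o[:285,420:800]=cv2.resize(w,(380,285));cv2.imwrite('pics/c32.png',o)
```

```text
(no output)
```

View pics/c32.png

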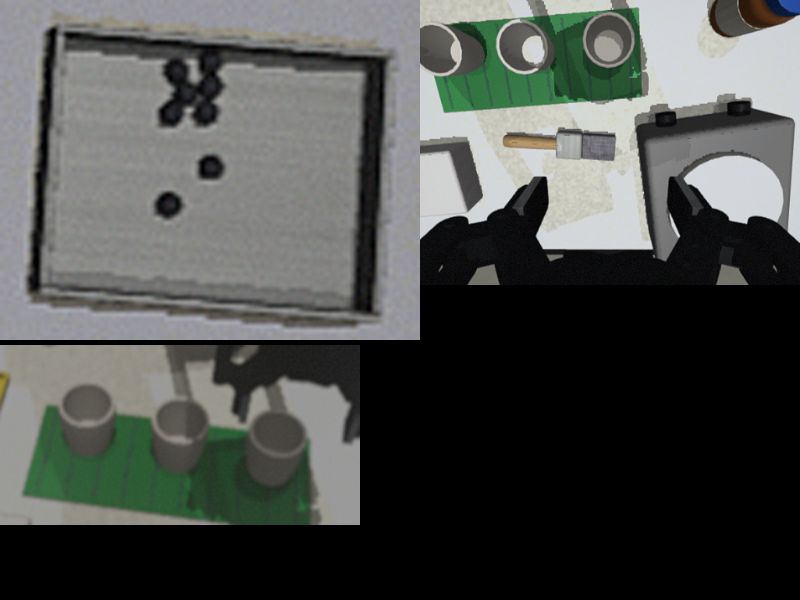

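Run:
```python
from h import *
P=cloud('scene',np.load('s32.npy')).reshape(-1,3)
th=np.radians(4.5);c=np.array([625,172])
for x,y in((612,79),(609,178),(607,275)):
    k=P[(P[:,2]>62)&(P[:,2]<76)&(np.hypot(P[:,0]-x,P[:,1]-y)<45)]
    (m,rad)=cv2.minEnclosingCircle(k[:,:2].astype(np.float32));d=np.array(m)-c
    print(np.round(m,1),rad,np.percentile(k[:,2],98),'matframe',d[0]*np.cos(th)+d[1]*np.sin(th),-d[0]*np.sin(th)+d[1]*np.cos(th))
P=cloud('top',np.load('t32.npy')).reshape(-1,3)
for x,y in((591,-70.5),(598,-144)):
    k=P[(P[:,2]>8)&(P[:,2]<50)&(np.hypot(P[:,0]-x,P[:,1]-y)<24)]
    f=k[k[:,2]<26];A=np.c_[f[:,:2]-[x,y],np.ones(len(f))];s=np.linalg.lstsq(A,f[:,2],rcond=None)[0]
    print('cap flange z',np.median(f[:,2]),'slope',s[:2],'knob',np.percentile(k[:,2],97))
print(r.sense()['contact_force'],r.sense()['qvel'].round(3))
```

```text
[613.3  77.5] 30.486989974975586 69.7409727377606 matframe -19.06251381254226 -93.27101416016484
[610.5 177.1] 30.415374755859375 69.55643431244575 matframe -14.010282267188378 6.2522815788003525
[603.5 275.4] 30.50019073486328 69.8169393563182 matframe -13.287143746333166 104.79367230525587
cap flange z 16.954024633098257 slope [0.0028207 0.0304502] knob 42.02853128045193
cap flange z 16.627404237705214 slope [-0.00895626  0.00452437] knob 42.77687782974088
[ 0.17621735 -0.03963354  0.06838282] [-0.003  0.014 -0.001 -0.002 -0.013  0.001]
```

```bash
python3 -c "
from rig import r
print(r.sign_off())"
```

```text
the job is handed in; nothing more can be done
None
```

The job is handed in at about 63 s of the 208 s allowed; sign-off gives no verdict, so what follows rests on my own last checks.

- **Caps:** There were two caps, and both sit knob up in separate bays of the tray. Their flange tops measure about 17 mm above the bench, the height of a cap lying on the bay floor, and their tilt is at most about 0.03 rad.
- **Balls:** The pots held 3, 3 and 2 balls. The top view shows all 8 in the dish, and each pot was seen empty after its pour.
- **Pots:** All three stand upright on the mat, with rims at 69.6–69.8 mm. In the mat's frame their centres are near (-19, -93), (-14, 6) and (-13, 105) mm.
- **Knocked pot:** One pot was knocked about 25 mm towards the amber jar during the run. I gripped it from another side to stay clear of the jar.
- **Bystanders:** In the pictures the vial and the amber jar stand where they were. I did not measure their positions again at the end. The top camera's last view of the jar was blocked by the arm, so that one rests on the scene camera.
- **Arm:** It is clear of everything, with contact force near zero.

No check failed. The wrist camera placed the second and third pots 3–4 mm off from the top camera before I gripped them; I corrected for that and both grips held.

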